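Move the hand files from the bench rack to the travel rack

ROBOT

A 7-joint arm with a two-finger parallel gripper is mounted at the origin on the work surface. World frame = base frame: x ahead of the robot, y to its left, z up, the work surface at z = 0. Lengths are in m, angles in rad, forces in N, time in s.
With the tool pointing down it reaches from about 0.35 to 0.9 m from the base axis. Payload 8.1 kg.
Tool frame: the origin (TCP) lies midway between the tips of the shut fingers; the grasp point (between the pads) lies behind it (robot.hold_point_z is the y of the grasp point in the tool frame, in m); y points along the fingers, z is the direction in which the jaws open and shut, and the axes are right-handed (so a half turn about y gives the same grasp; the last joint's range is limited). The gripper opens to 85 mm and grips with 20 to 120 N. Pads are 22 mm wide; open, the fingers measure 114 mm over their backs; the gripper's body (76 mm by 85 mm) begins 54 mm behind the grasp point. The pads swing forward as they close: fully open they stand 13 mm farther back than shut.
Start: joints at [1.063, 0.434, 0.025, 1.573, -0.012, 1.134, -0.075], TCP at [0.246, -0.575, 0.201] pointing down, gripper open.
Joint ranges: [-2.62, 2.62], [-0.44, 2.09], [-1.27, 1.32], [0.08, 2.57], [-1.32, 4.46], [0.12, 2], [-2.74, 2.74]. Speed limits (rad/s): [2.22, 2.22, 3.01, 3.01, 3.14, 3.14, 3.14].

INTERFACE

Orientations are given as a rotation vector (axis times angle).
In Python, from cell import status, viewer, robot gives the robot as it stands.
- The arm moves only by the tool arm_command, never from a script. Its argument "moves" is one flat list of numbers, 7 for each row, row after row: the turn, a rotation vector about the world's x, y, z in rad, then the shift along the world's x, y, z in m, then the closure, from 0 (fully open) to 1 (shut). A call has 1 to 12 rows; each row shifts and turns the commanded pose from where the row before left it; what a row does not reach is not made up. A row lasts 1/8 s, in which the tool goes at most 62.5 mm and 10.7 degrees, less where a joint would pass 70% of its speed; a pose out of reach is approached as far as the arm can. A call is refused whole if a number of a shift passes 0.0625 or a number of a turn 0.188, either way. A call with a gripper value outside its range is refused whole. The fingers move at their own pace and stop on an object; the grip force is fixed at half the most. Time passes only in rows, so rows that do not move let the fingers close. It gives the time, the measured TCP pose, the force and the opening at its end, in the units of the state.
- status.get_obs(): the state, without advancing time (a new reading comes with each control period).
- viewer.grab_frame(name): name is "scene" or "top"; returns (picture, depth): 480x640x3 uint8, red, green, blue; 480x640 float32, m along the optical axis (not along the pixel's ray), 0 where there is no reading.
- viewer.calibration(name): a dict with "fx", "fy", "cx", "cy" (pixels), "extrinsics" (4x4, takes a point from world to camera coordinates). Camera axes: x right, y up, looking along -z (the intrinsics and any distortion apply to the point x, -y, -z); pixel columns grow to the right and rows downward; lengths in m; the calibration is good to about 2 mm. A picture is of the moment at which its call begins. calibration takes no time and is no camera call.
- robot.close_job(): hands the job in, once; it reports no verdict.
The state is a dict: "clock": time; "joint_positions": joint angles; "qvel": joint speeds; "joint_efforts": joint torques, N m; "eef_pos": TCP position; "eef_rot": TCP orientation; "force": force on the tool from outside, world axes, zero at the start; "ft_torque": the same for the moment, N m; "finger_gap": opening from 0.0 (shut) to 1.0 (fully open).
Only numpy, scipy, OpenCV 4.12 (cv2) and the standard library are available. Lean on these libraries where they do the work, as an engineer would, in place of code of your own. Each camera call takes 0.05 s, during which the arm holds its last target.

TASK

First lift the retaining bar out of its two brackets on the wooden rack and lay it flat in the long dark tray, grip upward, with the files still in place. Then move the three files one by one to the travel rack: each goes into the cradle of its own handle colour, seated down in both notches with the handle in the wide notch, and roughly centred lengthwise on the cradle. Leave the bowl and the mandrel alone.

Things in the scene. Friction and masses are not known exactly. Their poses are not given: they have to be found in the camera images.
- bar: Flat aluminium bar 240 x 24 x 10 mm, 200 g, black grip block on its middle (40 along the bar, 16 across, from 10 to 42 mm above the underside). Origin: centre of the underside; y along the bar, z up. Starts in two open-topped U brackets (8 mm wider than the bar, cheeks 70 mm above the table) of the wooden rack across the handle ends, underside 56 mm above the table.
- tray: Long shallow dark-wood tray for the bar, fixed to the table between the racks: outside 290 x 60 x 14 mm, inside 280 x 50, inner floor 5 mm above its underside. Origin: centre of its underside, on the table; y along its length, z up.
- file_red: File with red handle, 80 g, lying. Origin: mid-length, level with the handle's underside; x to the blade tip, z up. Handle x -90 to 10 mm, 22 wide, 18 high; blade x 10 to 90, 10 wide, 4 thick, its underside at z 7. Balances near x -16: grip there, across. Starts in a plain cradle like the coloured ones, in any order, 60 mm from the next, origin 32 mm above the table.
- cradle_red: Red fixed cradle, one of three 60 mm apart, any order, on the grey travel board. Strip 150 x 44 x 6 mm, two notched supports 12 mm thick: wide notch (32 mm, handle) at x -65, floor z 24; narrow (20 mm, blade) at x 55, floor z 31; cheeks 14 mm over the floors. Origin: centre of underside, 8 mm above the table; x to the blade end. A seated file's origin is 24 mm above it, axes alike.
- file_yellow: File with yellow handle, 80 g, lying. Origin: mid-length, level with the handle's underside; x to the blade tip, z up. Handle x -90 to 10 mm, 22 wide, 18 high; blade x 10 to 90, 10 wide, 4 thick, its underside at z 7. Balances near x -16: grip there, across. Starts in a plain cradle like the coloured ones, in any order, 60 mm from the next, origin 32 mm above the table.
- cradle_yellow: Yellow fixed cradle, one of three 60 mm apart, any order, on the grey travel board. Strip 150 x 44 x 6 mm, two notched supports 12 mm thick: wide notch (32 mm, handle) at x -65, floor z 24; narrow (20 mm, blade) at x 55, floor z 31; cheeks 14 mm over the floors. Origin: centre of underside, 8 mm above the table; x to the blade end. A seated file's origin is 24 mm above it, axes alike.
- file_blue: File with blue handle, 80 g, lying. Origin: mid-length, level with the handle's underside; x to the blade tip, z up. Handle x -90 to 10 mm, 22 wide, 18 high; blade x 10 to 90, 10 wide, 4 thick, its underside at z 7. Balances near x -16: grip there, across. Starts in a plain cradle like the coloured ones, in any order, 60 mm from the next, origin 32 mm above the table.
- cradle_blue: Blue fixed cradle, one of three 60 mm apart, any order, on the grey travel board. Strip 150 x 44 x 6 mm, two notched supports 12 mm thick: wide notch (32 mm, handle) at x -65, floor z 24; narrow (20 mm, blade) at x 55, floor z 31; cheeks 14 mm over the floors. Origin: centre of underside, 8 mm above the table; x to the blade end. A seated file's origin is 24 mm above it, axes alike.
- tub: Bystander: white plastic bowl, 100 mm across, 55 mm high, beyond the racks. Origin: centre of its underside.
- mandrel: Bystander: standing wooden tapered ring mandrel, 48 mm wide at the foot, 18 mm at the top, 150 mm high, beyond the racks. Origin: centre of its underside.
There are look-alikes about, which are no part of the job. Of the things that look like the file_yellow, the middle-sized one is meant. There is more than one size of the file_red; the job needs the larger.

How it is judged:
By the outcome, as a careful person would: the job done as asked, in the order asked, and still so for the second after the job is handed in, with the robot touching nothing.
It also fails if it takes over 122 s, if anything falls off the work surface, if the arm or the gripper's body presses on something with over 40 N, if the wrist force passes 120 N, or if a joint passes its speed limit or range.

## Working session

There is one attempt and no reset: what is moved stays moved. The work goes in short steps, Python scripts to look and compute and a tool call to move; the robot and the scene stay as the last step left them, time stands still between calls to the robot, and variables do not carry over. Pictures are saved under pics/ and viewed, and the job is handed in when it is done.

Besides the shell and the picture viewer there is one more tool, called after "Call:" by a JSON object that holds its "fn" and its "kwargs", one argument or row to a line. arm_command: Moves the arm, as the interface text tells. Its arguments: {"type":"object","properties":{"moves":{"type":"array","items":{"type":"number"}}},"required":["moves"]}

```bash
ls; mkdir -p pics; python3 - <<'E'
from cell import status, viewer, robot
import cv2,numpy as np
print(status.get_obs()); print(robot.hold_point_z)
for n in("scene","top"):
    p,d=viewer.grab_frame(n); cv2.imwrite(f"pics/{n}0.png",p[:,:,::-1]); np.save(f"pics/{n}0d.npy",d)
    c=viewer.calibration(n); print(n,c)
E
```

```text
pics
{'clock': 0.0, 'joint_positions': array([ 1.06341442,  0.43520747,  0.0249496 ,  1.57409731, -0.01163073,
        1.13402653, -0.07509904]), 'qvel': array([-0.00021489, -0.00098459,  0.00049057,  0.00106746, -0.00141933,
       -0.00099084,  0.00147349]), 'joint_efforts': array([-5.58370357e-04, -6.70484376e+01,  1.02458697e+00, -3.16219389e+01,
        1.54209888e-02,  1.24387731e-02,  1.97540493e-05]), 'eef_pos': array([ 0.24587951, -0.57398727,  0.19993529]), 'eef_rot': array([-0.41056887,  2.00058638, -1.99745112]), 'force': array([-0.08251751, -0.14072408, -0.3684738 ]), 'ft_torque': array([ 0.00803081, -0.01756442,  0.04733659]), 'finger_gap': 1.004599878192422}
-0.0187
scene {'fx': 548.2783426078206, 'fy': 548.2783426078206, 'cx': 322.68515552463487, 'cy': 243.0092069277338, 'extrinsics': array([[-0.24200151,  0.97025649,  0.00613314,  0.21282325],
       [-0.80448046, -0.20417946,  0.55778305,  0.37649829],
       [ 0.54244489,  0.13005035,  0.82996413, -1.56785426],
       [ 0.        ,  0.        ,  0.        ,  1.        ]])}
top {'fx': 462.3813161198806, 'fy': 462.3813161198806, 'cx': 322.3187600745874, 'cy': 237.52472292487343, 'extrinsics': array([[ 0.02108498, -0.99975436,  0.00682903, -0.09802824],
       [ 0.98688953,  0.02190592,  0.1599037 , -0.49960238],
       [-0.16001402,  0.00336793,  0.987109  , -1.18648909],
       [ 0.        ,  0.        ,  0.        ,  1.        ]])}
```

View pics/scene0.png

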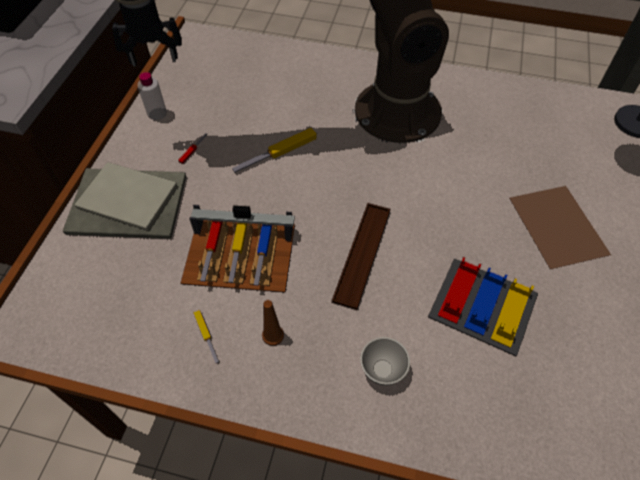

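View pics/top0.png

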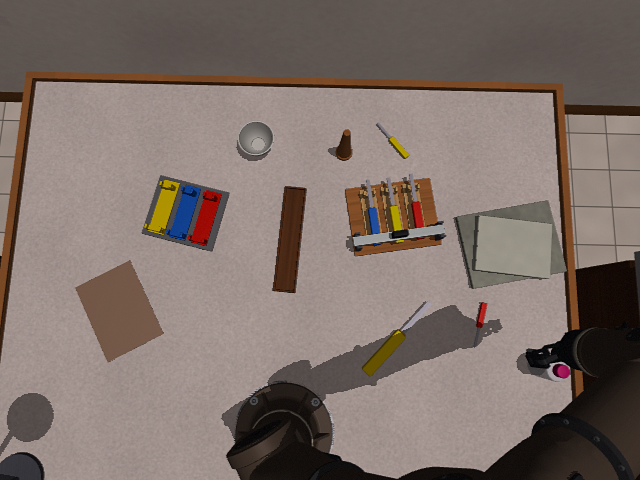

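The files in the wooden rack (top view: blue about (373,222), yellow (396,218), red (417,214)) are the right ones. The large and small yellow files and the small red one lying loose are decoys. I'll enlarge these areas.

```bash
cat > h.py <<'E'
import numpy as np,cv2
from cell import status,viewer,robot
def cal(n):
    return viewer.calibration(n)
def proj(n,P):
    c=cal(n);P=np.atleast_2d(P);q=P@c['extrinsics'][:3,:3].T+c['extrinsics'][:3,3]
    return np.c_[c['fx']*q[:,0]/-q[:,2]+c['cx'], c['fy']*-q[:,1]/-q[:,2]+c['cy']]
def ray(n,u,v):
    c=cal(n);R=c['extrinsics'][:3,:3];t=c['extrinsics'][:3,3]
    d=R.T@np.array([(u-c['cx'])/c['fx'],-(v-c['cy'])/c['fy'],-1.]);return -R.T@t,d
def atz(n,u,v,z):
    o,d=ray(n,u,v);return o+d*(z-o[2])/d[2]
def dep(n,u,v,D):
    o,d=ray(n,u,v);return o+d*D
def tri(a,b):
    # a=(u,v) scene, b=(u,v) top
    o1,d1=ray('scene',*a);o2,d2=ray('top',*b)
    s=np.linalg.lstsq(np.c_[d1,-d2],o2-o1,rcond=None)[0]
    p,q=o1+d1*s[0],o2+d2*s[1];return (p+q)/2,np.linalg.norm(p-q)
def crop(n,src,x0,y0,x1,y1,k,out):
    im=cv2.imread(src)[y0:y1,x0:x1];im=cv2.resize(im,None,fx=k,fy=k,interpolation=cv2.INTER_CUBIC)
    im=cv2.convertScaleAbs(im,alpha=1.5,beta=10)
    for x in range((x0+9)//10*10,x1,10):
        cv2.line(im,((x-x0)*k,0),((x-x0)*k,6 if x%50 else 14),(0,255,0),1)
        if x%20==0: cv2.putText(im,str(x),((x-x0)*k,20),0,.35,(0,255,0),1)
    for y in range((y0+9)//10*10,y1,10):
        cv2.line(im,(0,(y-y0)*k),(6,(y-y0)*k),(0,255,0),1)
        if y%20==0: cv2.putText(im,str(y),(8,(y-y0)*k+4),0,.35,(0,255,0),1)
    cv2.imwrite(out,im)
E
python3 - <<'E'
from h import *
crop('top','pics/top0.png',335,165,455,265,6,'pics/ct_rack.png')
crop('scene','pics/scene0.png',175,190,305,300,6,'pics/cs_rack.png')
crop('top','pics/top0.png',130,165,240,260,7,'pics/ct_cr.png')
crop('scene','pics/scene0.png',420,250,550,360,6,'pics/cs_cr.png')
E
```

```text
(no output)
```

View pics/ct_rack.png

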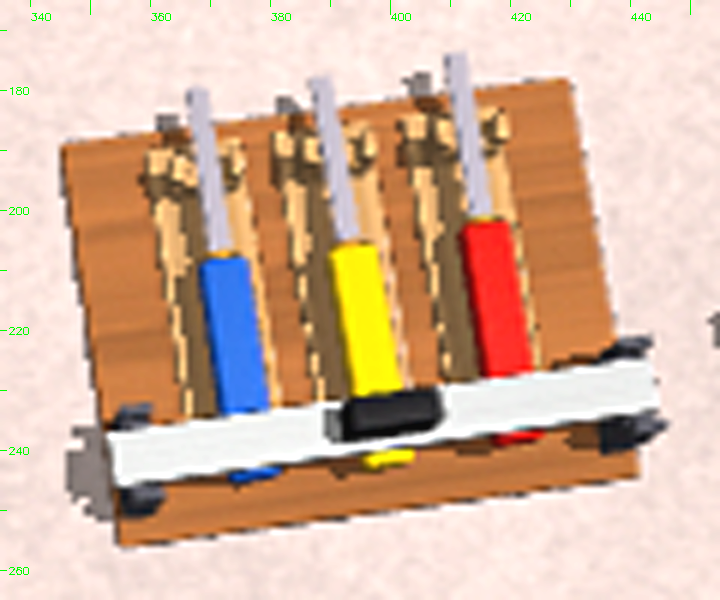

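View pics/cs_rack.png

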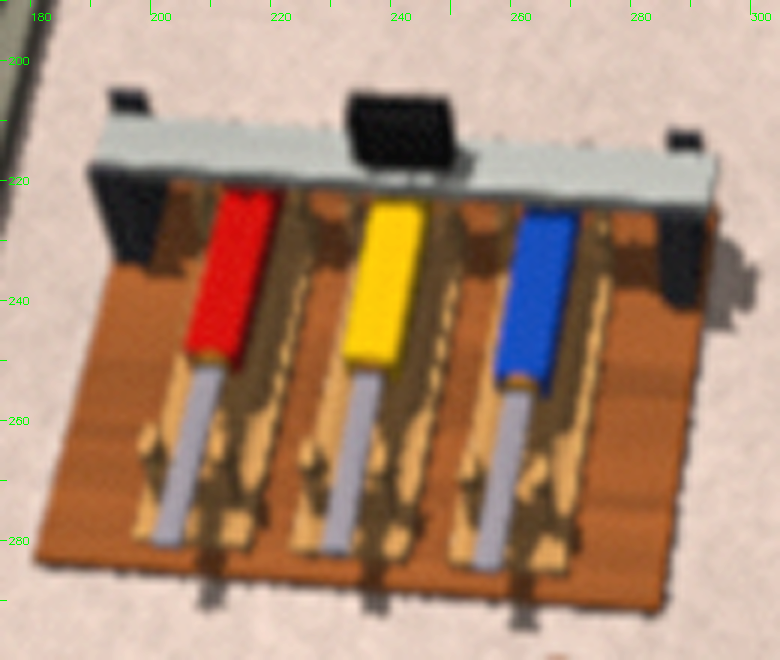

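View pics/ct_cr.png

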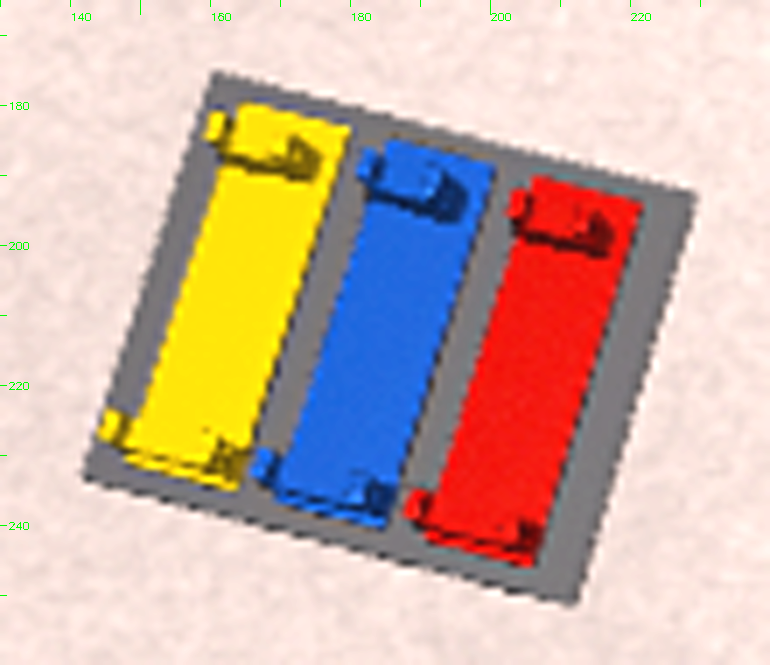

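View pics/cs_cr.png

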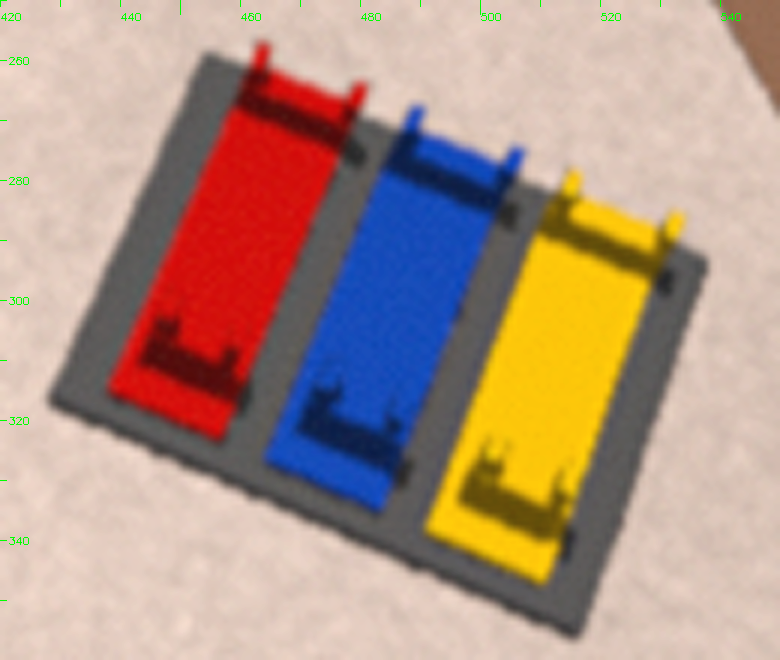

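```bash
python3 - <<'E'
from h import *
S=lambda x,y:(x/6+420-.4,y/6+250-.4); T=lambda x,y:(x/7+130-.4,y/7+165-.4)
pts={'boardTR':(S(50,402),T(697,192)),'boardTL':(S(580,638),T(215,70)),'boardBL':(S(708,262),T(83,480)),'boardBR':(S(207,53),T(577,605)),
'redTR':(S(107,390),T(642,203)),'redTL':(S(222,440),T(533,178)),
'bluTR':(S(265,460),T(496,165)),'bluTL':(S(383,513),T(386,140)),
'yelTR':(S(425,530),T(350,128)),'yelTL':(S(548,585),T(237,103))}
for k,(a,b) in pts.items():
    p,e=tri(a,b); z=.008 if 'board' in k else .014
    print(k,p.round(4),round(e,4),'z-plane scene',atz('scene',*a,z)[:2].round(4),'top',atz('top',*b,z)[:2].round(4))
print('bottom ends top view')
for k,b in {'redBL':(427,537),'redBR':(533,567),'bluBL':(272,497),'bluBR':(383,527),'yelBL':(125,460),'yelBR':(237,490)}.items(): print(k,atz('top',*T(*b),.014)[:2].round(4))
# rack
S=lambda x,y:(x/6+175-.4,y/6+190-.4); T=lambda x,y:(x/6+335-.4,y/6+165-.4)
pts={'bladetipB':(S(487,567),T(198,88)),'bladetipY':(S(335,550),T(321,76)),'bladetipR':(S(166,542),T(455,54)),
'ferrB':(S(519,380),T(221,257)),'ferrY':(S(370,364),T(353,241)),'ferrR':(S(211,355),T(485,218)),
'grip_far L':(S(447,98),T(345,402)),'gripR':(S(350,98),T(440,388)),
'rackTL':(S(660,612),T(62,147)),'rackTR':(S(37,563),T(570,80)),
'barendNear-left':(S(708,205),T(107,432)),'barR':(S(92,165),T(652,358))}
for k,(a,b) in pts.items():
    p,e=tri(a,b); print(k,p.round(4),round(e,4))
E
```

```text
boardTR [0.6287 0.1738 0.0071] 0.0014 z-plane scene [0.6291 0.1744] top [0.6286 0.1729]
boardTL [0.6742 0.3667 0.0076] 0.0002 z-plane scene [0.6744 0.3665] top [0.674  0.3666]
boardBL [0.5086 0.4066 0.0043] 0.0001 z-plane scene [0.5109 0.4055] top [0.508  0.4051]
boardBR [0.4633 0.2121 0.0061] 0.0023 z-plane scene [0.4643 0.213 ] top [0.4632 0.2105]
redTR [0.6222 0.1932 0.0136] 0.0002 z-plane scene [0.6224 0.1932] top [0.6221 0.193 ]
redTL [0.6315 0.2364 0.013 ] 0.0005 z-plane scene [0.6321 0.2359] top [0.6312 0.2364]
bluTR [0.6362 0.2515 0.0138] 0.0005 z-plane scene [0.6362 0.2518] top [0.6361 0.2512]
bluTL [0.6457 0.2952 0.0124] 0.0007 z-plane scene [0.6466 0.2945] top [0.6453 0.2951]
yelTR [0.6497 0.3095 0.0143] 0.0 z-plane scene [0.6496 0.3095] top [0.6498 0.3096]
yelTL [0.6593 0.3542 0.013 ] 0.0018 z-plane scene [0.6601 0.353 ] top [0.659  0.3548]
bottom ends top view
redBL [0.4876 0.2684]
redBR [0.4768 0.2269]
bluBL [0.5019 0.3293]
bluBR [0.4912 0.2857]
yelBL [0.5152 0.3872]
yelBR [0.5044 0.343 ]
bladetipB [ 0.6628 -0.2055  0.045 ] 0.0011
bladetipY [ 0.6697 -0.2612  0.0451] 0.0006
bladetipR [ 0.6815 -0.322   0.0449] 0.0002
ferrB [ 0.5846 -0.2168  0.0485] 0.0009
ferrY [ 0.5926 -0.2741  0.05  ] 0.0015
ferrR [ 0.6041 -0.3329  0.0512] 0.0011
grip_far L [ 0.5091 -0.2624  0.1124] 0.0022
gripR [ 0.516  -0.3008  0.1093] 0.0017
rackTL [ 0.6449 -0.147   0.0055] 0.0005
rackTR [ 0.6823 -0.3822  0.0052] 0.0025
barendNear-left [ 0.5016 -0.1656  0.0671] 0.0008
barR [ 0.54   -0.403   0.0642] 0.0
```

```bash
python3 - <<'E'
from h import *
from scipy.spatial.transform import Rotation as R
o=status.get_obs(); print(R.from_rotvec(o['eef_rot']).as_matrix().round(3))
crop('top','pics/top0.png',265,180,315,300,5,'pics/ct_tr.png')
crop('scene','pics/scene0.png',325,195,400,315,5,'pics/cs_tr.png')
print('mandrel',atz('top',343,157,0.0),'tub',atz('top',256,146,0),'smallY',atz('top',378,125,0))
E
```

```text
[[-0.919 -0.001  0.394]
 [-0.394  0.001 -0.919]
 [ 0.    -1.    -0.001]]
mandrel [ 0.73971149 -0.14085031  0.        ] tub [0.76639074 0.1058717  0.        ] smallY [ 0.83737566 -0.23954416  0.        ]
```

View pics/ct_tr.png

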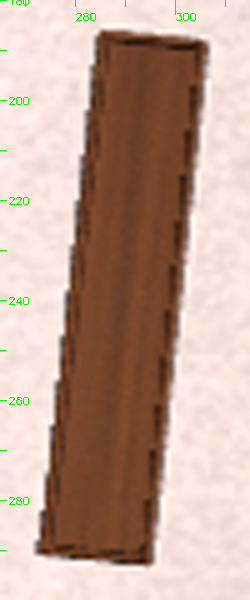

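View pics/cs_tr.png

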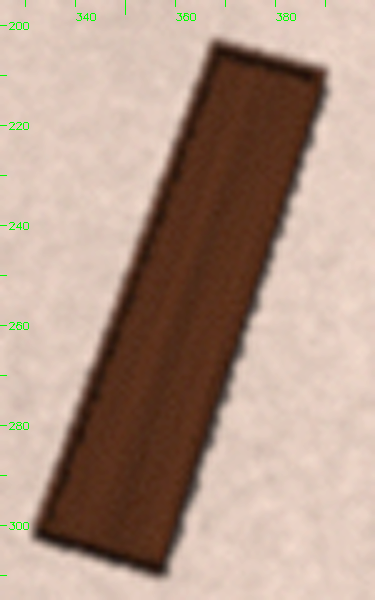

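```bash
python3 - <<'E'
from h import *
S=lambda x,y:(x/5+325-.4,y/5+195-.4); T=lambda x,y:(x/5+265-.4,y/5+180-.4)
P=[]
for a,b in [((33,538),(206,42)),((163,577),(99,30)),((215,38),(153,564)),((327,68),(37,552))]:
    p,e=tri(S(*a),T(*b));P.append(p);print(p.round(4),round(e,4),atz('scene',*S(*a),.014)[:2].round(4),atz('top',*T(*b),.014)[:2].round(4))
P=np.array(P);print(P.mean(0));d=(P[0]+P[1]-P[2]-P[3])/2;print(np.linalg.norm(d),np.degrees(np.arctan2(d[1],d[0])))
E
```

```text
[ 0.6455 -0.0387  0.0061] 0.0004 [ 0.6496 -0.0381] [ 0.6433 -0.0388]
[0.6507 0.0211 0.007 ] 0.0002 [0.6543 0.0215] [0.6488 0.0204]
[ 0.3562 -0.0169  0.0148] 0.0029 [ 0.3553 -0.0155] [ 0.3565 -0.0183]
[0.3615 0.0427 0.016 ] 0.0014 [0.3601 0.0419] [0.3615 0.0436]
[0.50348359 0.00204134 0.01097502]
0.29015936552447363 -4.2899897319354565
```

Call:
{"fn": "arm_command", "kwargs": {
  "moves": [0, 0, 0.165, 0.0325, 0.036, -0.003, 0.3, 0, 0, 0.165, 0.0325, 0.036, -0.003, 0.3, 0, 0, 0.165, 0.0325, 0.036, -0.003, 0.3, 0, 0, 0.165, 0.0325, 0.036, -0.003, 0.3, 0, 0, 0.165, 0.0325, 0.036, -0.003, 0.3, 0, 0, 0.165, 0.0325, 0.036, -0.003, 0.3, 0, 0, 0.165, 0.0325, 0.036, -0.003, 0.3, 0, 0, 0.165, 0.0325, 0.036, -0.003, 0.3, 0, 0, 0, 0, 0, 0, 0.3, 0, 0, 0, 0, 0, 0, 0.3]
}}

```text
clock: 1.35
eef_pos: [0.5055, -0.2869, 0.1763]
eef_rot: [-1.278, 1.097, -1.095]
force: [-0.4, -0.4, 0.5]
finger_gap: 0.7
```

```bash
cat >> h.py <<'E'
from scipy.spatial.transform import Rotation as R
def st():
    o=status.get_obs();M=R.from_rotvec(o['eef_rot']).as_matrix()
    print('t',round(float(o['clock']),2),'pos',o['eef_pos'].round(4),'jaw',np.degrees(np.arctan2(M[1,2],M[0,2])).round(2),'down',M[:,1].round(3),'F',o['force'].round(1),'gap',round(float(o['finger_gap']),3),'q',o['joint_positions'].round(2));return o
def shot(n,k):
    p,d=viewer.grab_frame(n); cv2.imwrite(f"pics/{n}{k}.png",p[:,:,::-1]);np.save(f"pics/{n}{k}d.npy",d);return p,d
E
python3 - <<'E'
from h import *
st();shot('scene',1)
crop('scene','pics/scene1.png',160,150,310,300,5,'pics/cs1.png')
E
```

```text
t 1.35 pos [ 0.5055 -0.2869  0.1763] jaw 8.76 down [-0.001 -0.    -1.   ] F [-0.4 -0.4  0.5] gap 0.7 q [ 0.69  0.42 -0.37  1.69  0.17  1.07  0.42]
```

View pics/cs1.png

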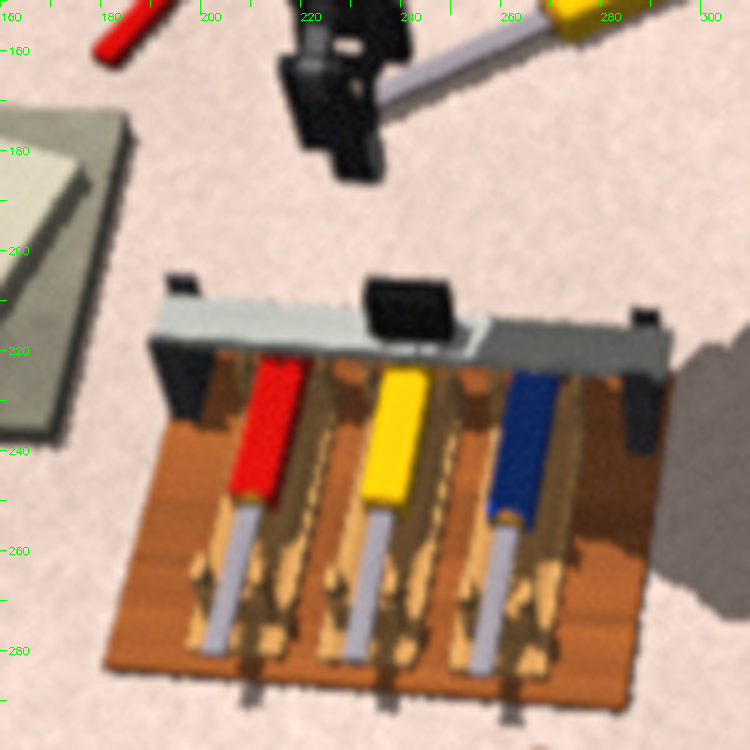

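Call:
{"fn": "arm_command", "kwargs": {
  "moves": [0, 0, 0, 0.0035, 0.001, -0.035, 0.3, 0, 0, 0, 0, 0, -0.035, 0.3, 0, 0, 0, 0, 0, -0.02, 0.3, 0, 0, 0, 0, 0, -0.014, 0.3, 0, 0, 0, 0, 0, 0, 0.3, 0, 0, 0, 0, 0, 0, 0.3]
}}

```text
clock: 2.15
eef_pos: [0.5101, -0.2861, 0.0736]
eef_rot: [-1.278, 1.094, -1.097]
force: [0.8, -0.0, 0.5]
finger_gap: 0.698
```

```bash
python3 - <<'E'
from h import *
st();shot('scene',2);shot('top',2)
crop('scene','pics/scene2.png',185,150,305,250,6,'pics/cs2.png')
crop('top','pics/top2.png',345,165,455,265,6,'pics/ct2.png')
E
```

```text
t 2.15 pos [ 0.5101 -0.2861  0.0736] jaw 8.78 down [ 0.001 -0.001 -1.   ] F [ 0.8 -0.   0.5] gap 0.698 q [ 0.66  0.53 -0.35  1.79  0.23  0.85  0.36]
```

View pics/cs2.png

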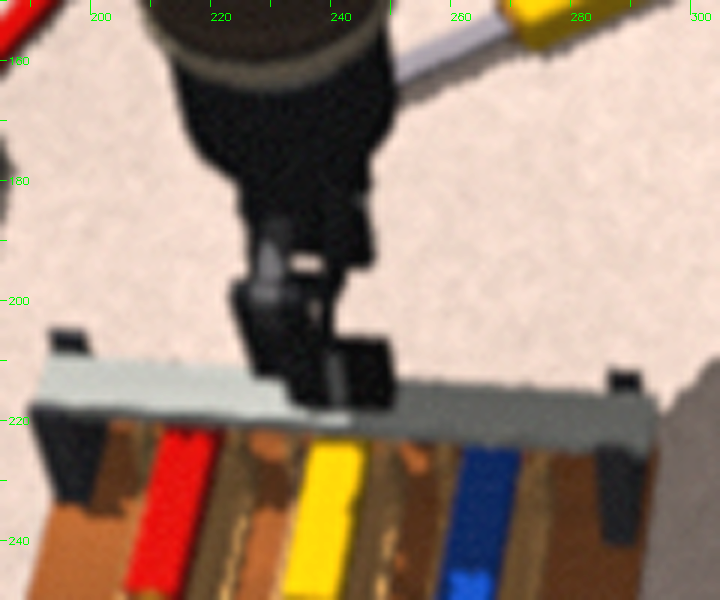

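View pics/ct2.png

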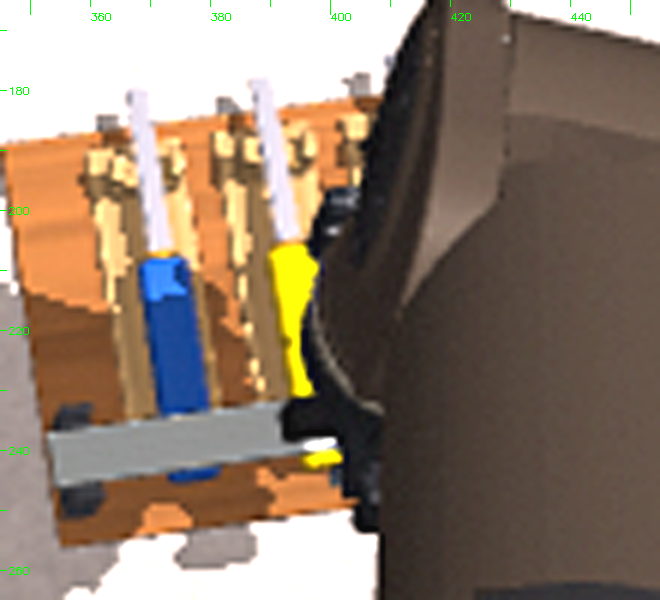

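```bash
python3 - <<'E'
from h import *
th=np.radians(9);M=np.array([[np.cos(th),-np.sin(th)],[np.sin(th),np.cos(th)]])
def P(x,y,z,c=(.509,-.2862)): return np.r_[M@[x,y]+c,z]
for n in('scene','top'):
  print(n,'block top',proj(n,[P(x,y,.098) for x in(-.008,.008) for y in(-.02,.02)]).round(1).tolist())
  print('bar top',proj(n,[P(x,y,.066) for x in(-.012,.012) for y in(-.12,.12)]).round(1).tolist())
  print('pads front tip',proj(n,[P(x,y,.084,(.5101,-.2861)) for x in(-.04,.04) for y in(-.011,.011)]).round(1).tolist())
E
```

```text
scene block top [[232.2, 204.4], [249.6, 205.7], [231.0, 209.9], [248.4, 211.2]]
bar top [[192.2, 208.4], [293.9, 215.9], [189.9, 216.5], [292.7, 224.2]]
pads front tip [[239.2, 198.0], [248.5, 198.6], [233.1, 225.6], [242.7, 226.4]]
top block top [[409.3, 234.8], [393.7, 236.9], [408.3, 228.6], [392.7, 230.7]]
bar top [[445.0, 233.2], [354.0, 245.5], [443.4, 224.3], [352.6, 236.4]]
pads front tip [[406.8, 248.0], [398.3, 249.1], [401.7, 217.5], [393.3, 218.7]]
```

Call:
{"fn": "arm_command", "kwargs": {
  "moves": [0, 0, 0, 0, 0, 0, 1, 0, 0, 0, 0, 0, 0, 1, 0, 0, 0, 0, 0, 0, 1, 0, 0, 0, 0, 0, 0, 1, 0, 0, 0, 0, 0, 0, 1, 0, 0, 0, 0, 0, 0, 1]
}}

```text
clock: 3.0
eef_pos: [0.5096, -0.2855, 0.0727]
eef_rot: [-1.278, 1.095, -1.095]
force: [-0.3, -0.7, 0.3]
finger_gap: -0.005
```

```bash
python3 - <<'E'
from h import *
st();shot('scene',3);shot('top',3)
crop('scene','pics/scene3.png',185,150,305,250,6,'pics/cs3.png')
crop('top','pics/top3.png',345,165,455,265,6,'pics/ct3.png')
E
```

```text
t 3.0 pos [ 0.5096 -0.2855  0.0727] jaw 8.82 down [ 0.  0. -1.] F [-0.3 -0.7  0.3] gap -0.005 q [ 0.66  0.53 -0.35  1.8   0.23  0.85  0.36]
```

View pics/cs3.png

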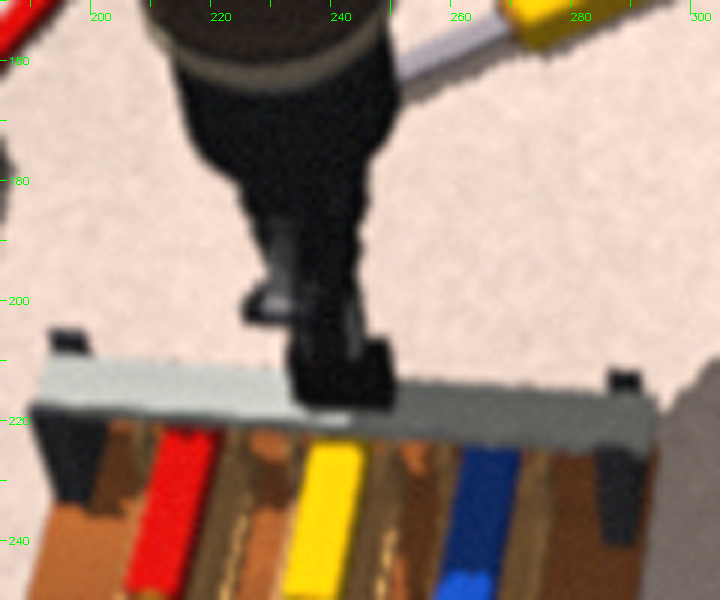

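View pics/ct3.png

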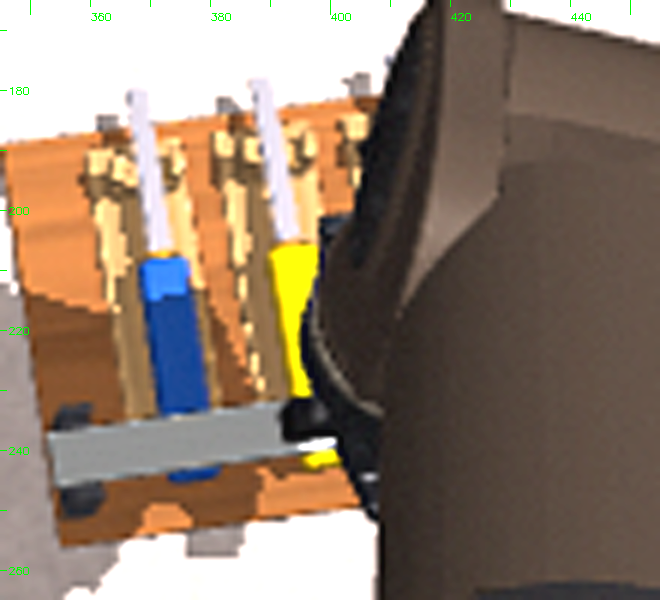

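The gap reads shut, but by the geometry the block has to be between the fingers. I'll try a small lift.

Call:
{"fn": "arm_command", "kwargs": {
  "moves": [0, 0, 0, 0, 0, 0.008, 1, 0, 0, 0, 0, 0, 0.008, 1, 0, 0, 0, 0, 0, 0.008, 1, 0, 0, 0, 0, 0, 0, 1]
}}

```text
clock: 3.6
eef_pos: [0.5102, -0.2858, 0.0977]
eef_rot: [-1.278, 1.094, -1.096]
force: [0.3, -0.7, 0.4]
finger_gap: 0.003
```

```bash
python3 - <<'E'
from h import *
st();shot('scene',4)
crop('scene','pics/scene4.png',185,150,305,250,6,'pics/cs4.png')
E
```

```text
t 3.6 pos [ 0.5102 -0.2858  0.0977] jaw 8.81 down [ 0.002 -0.001 -1.   ] F [ 0.3 -0.7  0.4] gap 0.003 q [ 0.67  0.5  -0.35  1.77  0.21  0.9   0.38]
```

View pics/cs4.png

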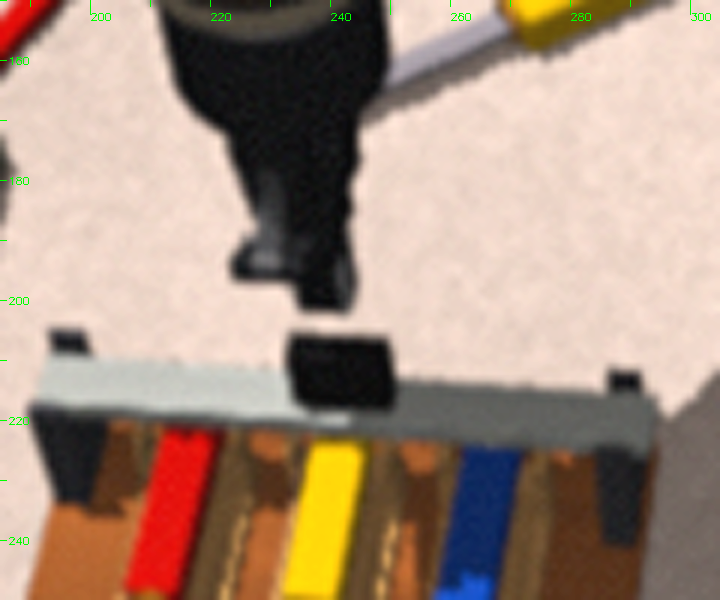

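```bash
python3 - <<'E'
from h import *
print(proj('scene',[[.5102,-.2858,.0977]]))
d=np.load('pics/scene4d.npy')
for u,v in [(236,195),(238,198),(239,200),(236,200),(237,209),(245,212),(240,213),(205,213),(260,217)]:
    print((u,v),d[v,u],dep('scene',u,v,d[v,u]).round(4))
E
```

```text
[[240.32512617 208.32263222]]
(236, 195) 1.1283187 [ 0.5565 -0.2657  0.2075]
(238, 198) 1.1545016 [ 0.5455 -0.2682  0.1835]
(239, 200) 1.2000896 [ 0.5225 -0.2787  0.1453]
(236, 200) 1.1966664 [ 0.526  -0.2841  0.148 ]
(237, 209) 1.2473737 [ 0.5132 -0.2929  0.0966]
(245, 212) 1.2498007 [ 0.5129 -0.2745  0.091 ]
(240, 213) 1.2536037 [ 0.5154 -0.2862  0.0866]
(205, 213) 1.2788237 [ 0.5213 -0.3727  0.0659]
(260, 217) 1.2731426 [ 0.5009 -0.2449  0.0661]
```

```bash
python3 - <<'E'
from h import *
for k,box in (('4',(205,150,260,206)),):
    d=np.load(f'pics/scene{k}d.npy')
    for v in range(184,212,2):
        print(v,[ (u,)+tuple((dep('scene',u,v,d[v,u])*1000).round().astype(int)) for u in range(224,248,3) if d[v,u]>0 and dep('scene',u,v,d[v,u])[2]>.075])
E
```

```text
184 [(227, np.int64(551), np.int64(-284), np.int64(231)), (230, np.int64(551), np.int64(-277), np.int64(233)), (233, np.int64(550), np.int64(-271), np.int64(233)), (236, np.int64(539), np.int64(-270), np.int64(221)), (239, np.int64(524), np.int64(-271), np.int64(203)), (242, np.int64(519), np.int64(-266), np.int64(199))]
186 [(227, np.int64(527), np.int64(-298), np.int64(193)), (230, np.int64(553), np.int64(-277), np.int64(229)), (233, np.int64(526), np.int64(-285), np.int64(195)), (236, np.int64(526), np.int64(-278), np.int64(198)), (239, np.int64(522), np.int64(-273), np.int64(194)), (242, np.int64(521), np.int64(-266), np.int64(195))]
188 [(227, np.int64(558), np.int64(-282), np.int64(227)), (230, np.int64(558), np.int64(-275), np.int64(229)), (233, np.int64(517), np.int64(-290), np.int64(176)), (236, np.int64(515), np.int64(-284), np.int64(176)), (239, np.int64(524), np.int64(-273), np.int64(189)), (242, np.int64(503), np.int64(-276), np.int64(164))]
190 [(227, np.int64(562), np.int64(-281), np.int64(225)), (230, np.int64(561), np.int64(-275), np.int64(226)), (233, np.int64(551),
[... 1970 characters left out ...]
nt64(98)), (239, np.int64(503), np.int64(-292), np.int64(95)), (242, np.int64(503), np.int64(-284), np.int64(98)), (245, np.int64(503), np.int64(-277), np.int64(100))]
208 [(233, np.int64(516), np.int64(-301), np.int64(101)), (236, np.int64(512), np.int64(-296), np.int64(98)), (239, np.int64(510), np.int64(-289), np.int64(98)), (242, np.int64(511), np.int64(-281), np.int64(101)), (245, np.int64(507), np.int64(-276), np.int64(98))]
210 [(233, np.int64(518), np.int64(-301), np.int64(96)), (236, np.int64(518), np.int64(-293), np.int64(99)), (239, np.int64(514), np.int64(-288), np.int64(96)), (242, np.int64(512), np.int64(-281), np.int64(95)), (245, np.int64(513), np.int64(-273), np.int64(100))]
```

```bash
python3 - <<'E'
from h import *
th=np.radians(9)
for dz in (0,.02,.03,.04):
  print(dz,proj('scene',[[.5102,-.2858,.0977+dz],[.522,-.2842,.0977+dz],[.5055+.04*np.cos(th),-.2869+.04*np.sin(th),.1763+.008+dz]]).round(1).tolist())
E
sed -n 1,1p /dev/null; python3 - <<'E'
import cv2
im=cv2.imread('pics/scene1.png')[60:220,180:300]
cv2.imwrite('pics/g1.png',cv2.convertScaleAbs(cv2.resize(im,None,fx=5,fy=5,interpolation=2),alpha=2.5,beta=20)[:800])
E
```

```text
0 [[240.3, 208.3], [239.3, 212.5], [232.4, 196.4]]
0.02 [[239.3, 202.9], [238.2, 207.1], [231.2, 190.4]]
0.03 [[238.7, 200.1], [237.7, 204.3], [230.5, 187.3]]
0.04 [[238.2, 197.3], [237.1, 201.5], [229.9, 184.2]]
```

View pics/g1.png

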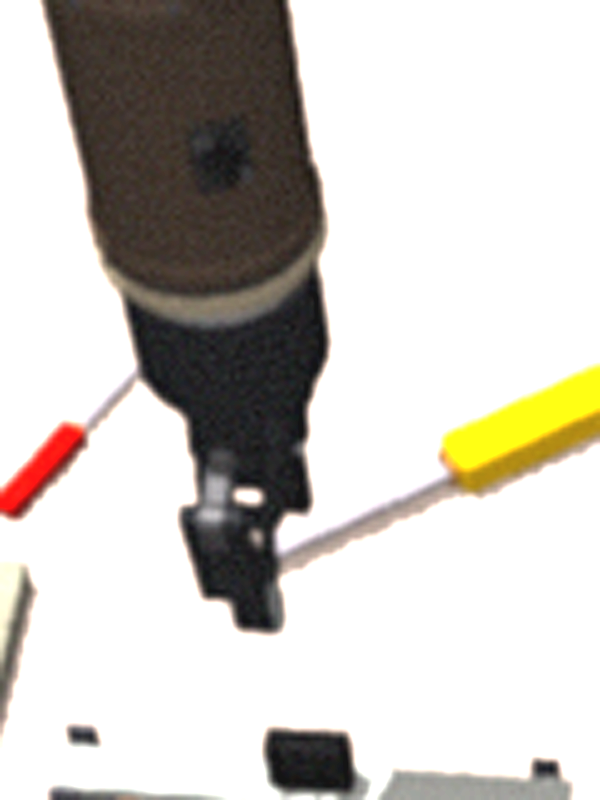

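The depth points put the shut fingertips at z≈0.13, while the reported TCP z is 0.098. So the tips sit about 33 mm above the reported TCP, and the first grasp closed above the block. I'll correct for this visually.

Call:
{"fn": "arm_command", "kwargs": {
  "moves": [0, 0, 0, 0, 0, 0, 0.3, 0, 0, 0, 0, 0, 0, 0.3, 0, 0, 0, 0, 0, 0, 0.3, 0, 0, 0, 0, 0, -0.025, 0.3, 0, 0, 0, 0, 0, -0.02, 0.3, 0, 0, 0, 0, 0, -0.009, 0.3, 0, 0, 0, 0, 0, 0, 0.3, 0, 0, 0, 0, 0, 0, 0.3]
}}

```text
clock: 4.65
eef_pos: [0.5102, -0.2857, 0.0434]
eef_rot: [-1.278, 1.094, -1.096]
force: [-0.5, -0.1, -0.2]
finger_gap: 0.7
```

```bash
python3 - <<'E'
from h import *
st();shot('scene',5)
crop('scene','pics/scene5.png',185,150,305,250,6,'pics/cs5.png')
E
```

```text
t 4.65 pos [ 0.5102 -0.2857  0.0434] jaw 8.82 down [ 0.001 -0.    -1.   ] F [-0.5 -0.1 -0.2] gap 0.7 q [ 0.65  0.57 -0.33  1.82  0.25  0.79  0.35]
```

View pics/cs5.png

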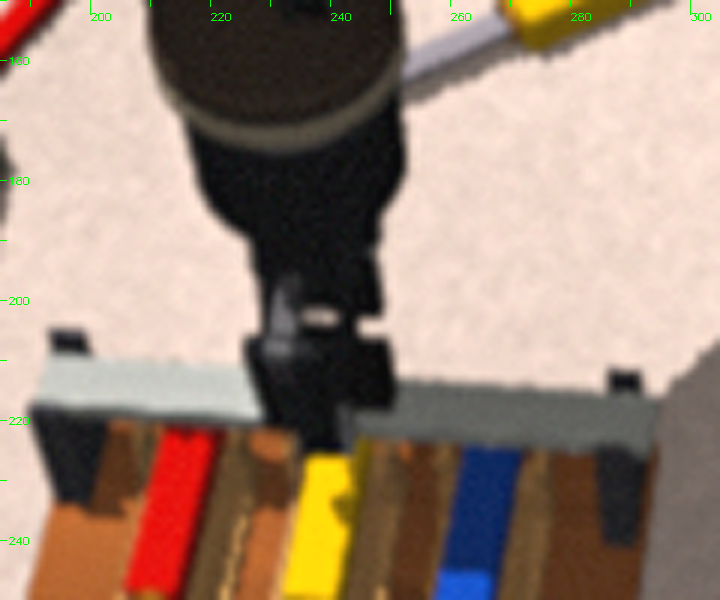

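Call:
{"fn": "arm_command", "kwargs": {
  "moves": [0, 0, 0, 0, 0, 0, 1, 0, 0, 0, 0, 0, 0, 1, 0, 0, 0, 0, 0, 0, 1, 0, 0, 0, 0, 0, 0, 1, 0, 0, 0, 0, 0, 0, 1, 0, 0, 0, 0, 0, 0, 1]
}}

```text
clock: 5.45
eef_pos: [0.5098, -0.2856, 0.043]
eef_rot: [-1.278, 1.095, -1.095]
force: [-2.5, 1.0, 5.3]
finger_gap: 0.176
```

Call:
{"fn": "arm_command", "kwargs": {
  "moves": [0, 0, 0, 0, 0, 0.005, 1, 0, 0, 0, 0, 0, 0.015, 1, 0, 0, 0, 0, 0, 0.03, 1, 0, 0, 0, 0, 0, 0.03, 1, 0, 0, 0, 0, 0, 0.02, 1, 0, 0, 0, 0, 0, 0, 1, 0, 0, 0, 0, 0, 0, 1]
}}

```text
clock: 6.32
eef_pos: [0.5091, -0.2853, 0.1422]
eef_rot: [-1.278, 1.096, -1.094]
force: [0.8, -0.1, -2.6]
finger_gap: 0.172
```

```bash
python3 - <<'E'
from h import *
st();shot('scene',6)
crop('scene','pics/scene6.png',160,100,320,300,4,'pics/cs6.png')
E
```

```text
t 6.33 pos [ 0.5091 -0.2853  0.1422] jaw 8.82 down [-0.001  0.    -1.   ] F [ 0.8 -0.1 -2.6] gap 0.172 q [ 0.68  0.45 -0.37  1.73  0.19  1.    0.4 ]
```

View pics/cs6.png

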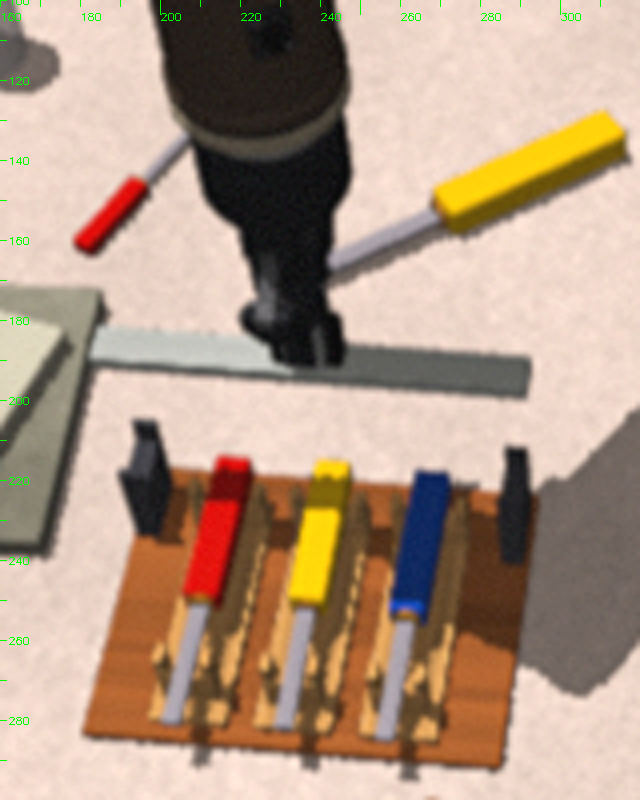

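Call:
{"fn": "arm_command", "kwargs": {
  "moves": [0, 0, 0.149, -0.0007, 0.032, 0, 1, 0, 0, 0.149, -0.0007, 0.032, 0, 1, 0, 0, 0.149, -0.0007, 0.032, 0, 1, 0, 0, 0.149, -0.0007, 0.032, 0, 1, 0, 0, 0.149, -0.0007, 0.032, 0, 1, 0, 0, 0.149, -0.0007, 0.032, 0, 1, 0, 0, 0.149, -0.0007, 0.032, 0, 1, 0, 0, 0.149, -0.0007, 0.032, 0, 1, 0, 0, 0.149, -0.0007, 0.032, 0, 1, 0, 0, 0, 0, 0, -0.03, 1, 0, 0, 0, 0, 0, -0.03, 1, 0, 0, 0, 0, 0, 0, 1]
}}

```text
clock: 7.88
eef_pos: [0.501, 0.0022, 0.0804]
eef_rot: [-1.57, 0.064, -0.055]
force: [-0.1, -0.2, -1.7]
finger_gap: 0.177
```

```bash
python3 - <<'E'
from h import *
st();shot('scene',7);shot('top',7)
crop('scene','pics/scene7.png',310,150,420,330,4,'pics/cs7.png')
crop('top','pics/top7.png',250,170,350,310,5,'pics/ct7.png')
E
```

```text
t 7.88 pos [0.501  0.0022 0.0804] jaw 85.68 down [-0.006  0.    -1.   ] F [-0.1 -0.2 -1.7] gap 0.177 q [ 0.43  0.49 -0.72  1.96  0.42  0.85  0.98]
```

View pics/cs7.png

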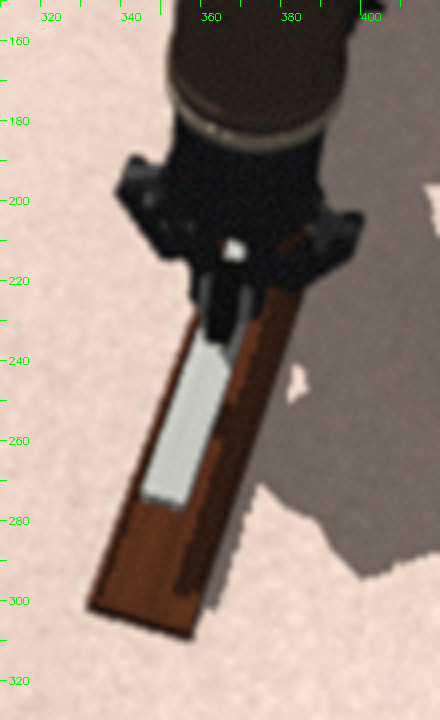

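View pics/ct7.png

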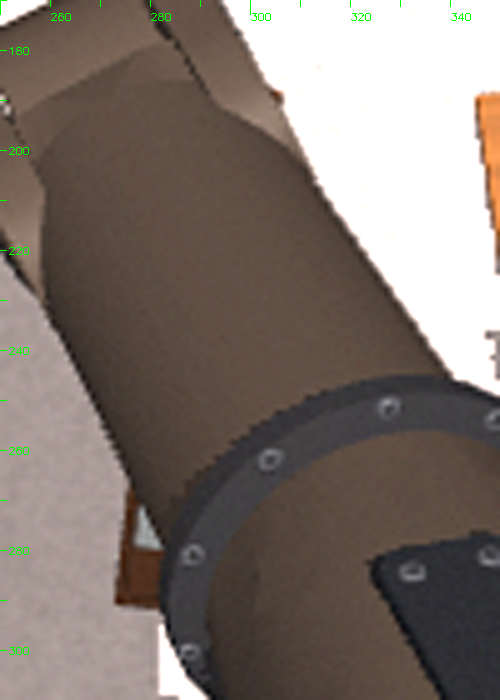

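```bash
python3 - <<'E'
from h import *
d=np.load('pics/scene7d.npy')
for u,v in[(352,272),(354,262),(358,250)]: print(dep('scene',u,v,d[v,u]).round(4))
for u,v in[(345,274),(356.5,277)]: print(atz('scene',u,v,.103).round(4))
E
```

```text
[ 0.6145 -0.0033  0.101 ]
[ 0.5898 -0.0044  0.1018]
[ 0.5583 -0.0024  0.1024]
[ 0.6241 -0.0163  0.103 ]
[0.6253 0.0086 0.103 ]
```

Call:
{"fn": "arm_command", "kwargs": {
  "moves": [0, 0, 0, 0, -0.001, -0.03, 1, 0, 0, 0, 0, 0, -0.03, 1, 0, 0, 0, 0, 0, -0.015, 1, 0, 0, 0, 0, 0, -0.005, 1, 0, 0, 0, 0, 0, -0.004, 1, 0, 0, 0, 0, 0, 0, 1]
}}

```text
clock: 8.72
eef_pos: [0.5038, 0.0015, -0.0008]
eef_rot: [-1.57, 0.059, -0.06]
force: [0.5, -0.3, -2.1]
finger_gap: 0.172
```

Call:
{"fn": "arm_command", "kwargs": {
  "moves": [0, 0, 0, 0, 0, -0.002, 1, 0, 0, 0, 0, 0, -0.002, 1, 0, 0, 0, 0, 0, -0.002, 1, 0, 0, 0, 0, 0, 0, 1, 0, 0, 0, 0, 0, 0, 1]
}}

```text
clock: 9.35
eef_pos: [0.5033, 0.0015, -0.0073]
eef_rot: [-1.57, 0.06, -0.06]
force: [0.1, -0.5, -1.8]
finger_gap: 0.176
```

Call:
{"fn": "arm_command", "kwargs": {
  "moves": [0, 0, 0, 0, 0, -0.002, 1, 0, 0, 0, 0, 0, 0, 1]
}}

```text
clock: 9.6
eef_pos: [0.5036, 0.0015, -0.008]
eef_rot: [-1.571, 0.059, -0.06]
force: [-5.3, -1.5, 19.1]
finger_gap: 0.173
```

```bash
python3 - <<'E'
from h import *
st();shot('scene',8)
crop('scene','pics/scene8.png',310,170,420,330,5,'pics/cs8.png')
d=np.load('pics/scene8d.npy')
for u,v in[(350,284),(352,275),(356,265)]: print(dep('scene',u,v,d[v,u]).round(4))
E
```

```text
t 9.6 pos [ 0.5036  0.0015 -0.008 ] jaw 85.66 down [ 0.001 -0.001 -1.   ] F [-5.3 -1.5 19.1] gap 0.173 q [ 0.34  0.61 -0.62  2.04  0.56  0.67  0.85]
[ 0.5953 -0.0077  0.0155]
[ 0.5697 -0.0085  0.0129]
[ 0.5381 -0.0056  0.0077]
```

View pics/cs8.png

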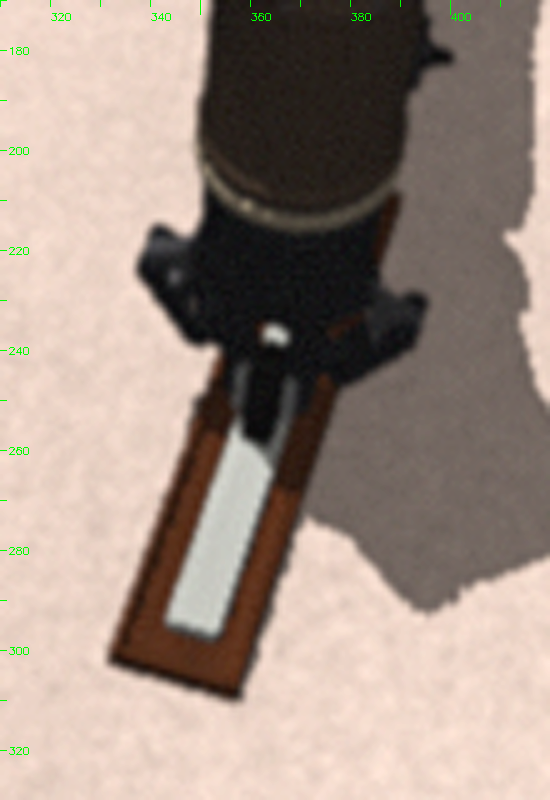

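Call:
{"fn": "arm_command", "kwargs": {
  "moves": [0, 0, 0, 0, 0, 0.001, 0.6, 0, 0, 0, 0, 0, 0.001, 0.6, 0, 0, 0, 0, 0, 0, 0.5, 0, 0, 0, 0, 0, 0, 0.5, 0, 0, 0, 0, 0, 0.01, 0.5, 0, 0, 0, 0, 0, 0.03, 0.5, 0, 0, 0, 0, 0, 0.05, 0.5, 0, 0, 0, 0, 0, 0.05, 0.5, 0, 0, 0, 0, 0, 0, 0.5]
}}

```text
clock: 10.78
eef_pos: [0.5059, 0.0022, 0.137]
eef_rot: [-1.57, 0.054, -0.065]
force: [0.3, 0.1, -1.2]
finger_gap: 0.502
```

```bash
python3 - <<'E'
from h import *
st();shot('scene',9)
crop('scene','pics/scene9.png',310,100,420,330,3,'pics/cs9.png')
E
```

```text
t 10.78 pos [0.5059 0.0022 0.137 ] jaw 85.65 down [ 0.007  0.    -1.   ] F [ 0.3  0.1 -1.2] gap 0.502 q [ 0.48  0.42 -0.77  1.9   0.35  0.96  1.04]
```

View pics/cs9.png

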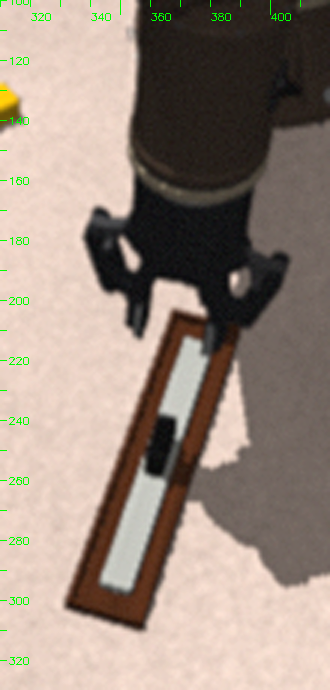

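```bash
python3 - <<'E'
from h import *
shot('top',10)
crop('top','pics/top10.png',335,165,455,265,6,'pics/ct10.png')
crop('scene','pics/scene9.png',175,190,305,300,6,'pics/cs10.png')
E
```

```text
(no output)
```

View pics/ct10.png

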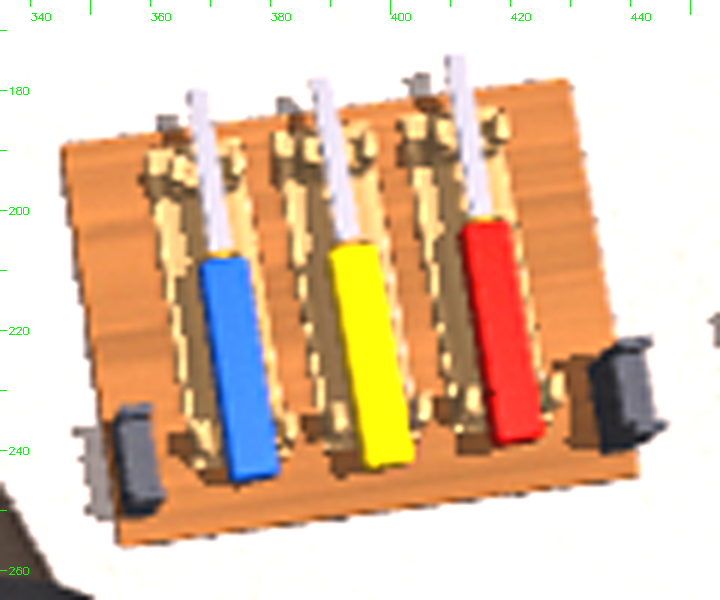

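View pics/cs10.png

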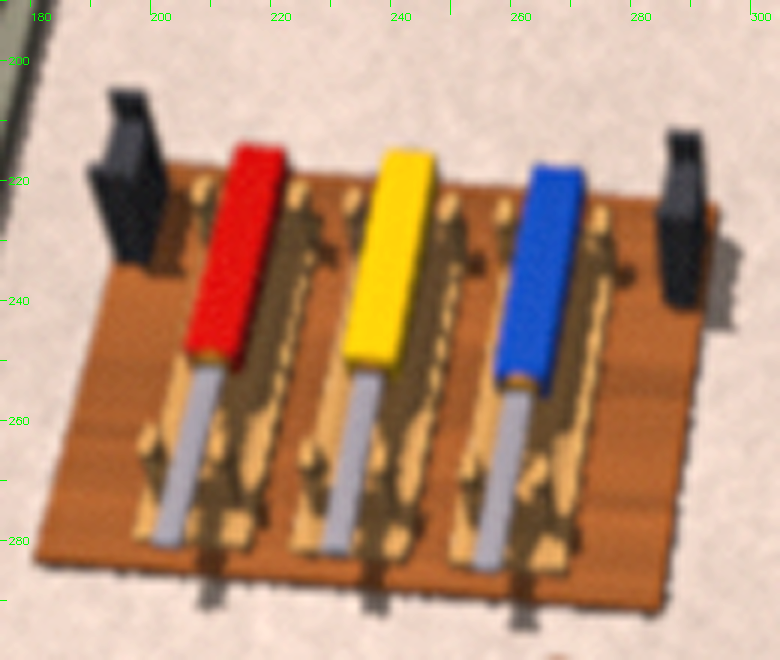

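```bash
python3 - <<'E'
from h import *
T=lambda x,y:(x/6+335-.4,y/6+165-.4);S=lambda x,y:(x/6+175-.4,y/6+190-.4)
Q={'B':([(200,263),(246,257),(230,474),(278,468)],[(585,170),(533,165),(550,382),(496,374)]),
'Y':([(330,250),(376,244),(363,462),(412,456)],[(437,153),(385,150),(400,362),(344,355)]),
'R':([(462,224),(508,220),(495,437),(543,430)],[(287,150),(237,145),(238,358),(186,350)])}
for k,(t,s) in Q.items():
    a=np.array([atz('top',*T(*p),.05)[:2] for p in t]); b=np.array([atz('scene',*S(*p),.05)[:2] for p in s])
    for n,c in(('top',a),('scene',b)):
        front=c[:2].mean(0) if n=='top' else c[2:].mean(0); rear=c[2:].mean(0) if n=='top' else c[:2].mean(0)
        d=front-rear; L=np.linalg.norm(d);m=c.mean(0)+d/L*.024  # x=-16
        print(k,n,'len',L.round(4),'yaw',np.degrees(np.arctan2(d[1],d[0])).round(1),'grip',m.round(4))
E
```

```text
B top len 0.0954 yaw 8.4 grip [ 0.5593 -0.2206]
B scene len 0.0988 yaw 9.3 grip [ 0.5592 -0.2198]
Y top len 0.0961 yaw 8.9 grip [ 0.5662 -0.2786]
Y scene len 0.0978 yaw 10.0 grip [ 0.5654 -0.2778]
R top len 0.0961 yaw 8.3 grip [ 0.579  -0.3372]
R scene len 0.0978 yaw 9.0 grip [ 0.5782 -0.3366]
```

Call:
{"fn": "arm_command", "kwargs": {
  "moves": [0, 0, 0.0388, 0.0085, -0.037, 0, 0.5, 0, 0, 0.0388, 0.0085, -0.037, 0, 0.5, 0, 0, 0.0388, 0.0085, -0.037, 0, 0.5, 0, 0, 0.0388, 0.0085, -0.037, 0, 0.5, 0, 0, 0.0388, 0.0085, -0.037, 0, 0.5, 0, 0, 0.0388, 0.0085, -0.037, 0, 0.5, 0, 0, 0, 0, 0, -0.03, 0.5, 0, 0, 0, 0, 0, 0, 0.5, 0, 0, 0, 0, 0, 0, 0.5]
}}

```text
clock: 12.0
eef_pos: [0.5542, -0.2195, 0.1028]
eef_rot: [-1.566, -0.124, 0.125]
force: [0.0, -0.1, 0.6]
finger_gap: 0.506
```

```bash
python3 - <<'E'
from h import *
st()
E
```

```text
t 12.0 pos [ 0.5542 -0.2195  0.1028] jaw 99.07 down [-0.001  0.001 -1.   ] F [ 0.  -0.1  0.6] gap 0.506 q [ 0.78  0.6  -0.74  1.71  0.46  1.01  1.61]
```

Call:
{"fn": "arm_command", "kwargs": {
  "moves": [0, 0, 0, 0.0045, -0.001, -0.03, 0.5, 0, 0, 0, 0, 0, -0.028, 0.5, 0, 0, 0, 0, 0, 0, 0.5, 0, 0, 0, 0, 0, 0, 0.5]
}}

```text
clock: 12.5
eef_pos: [0.5598, -0.2211, 0.0463]
eef_rot: [-1.568, -0.125, 0.123]
force: [0.1, 0.1, -0.4]
finger_gap: 0.495
```

```bash
python3 - <<'E'
from h import *
st();shot('scene',11);shot('top',11)
crop('scene','pics/scene11.png',205,160,305,290,6,'pics/cs11.png')
E
```

```text
t 12.5 pos [ 0.5598 -0.2211  0.0463] jaw 99.03 down [ 0.002 -0.    -1.   ] F [ 0.1  0.1 -0.4] gap 0.495 q [ 0.75  0.67 -0.69  1.75  0.52  0.91  1.56]
```

View pics/cs11.png

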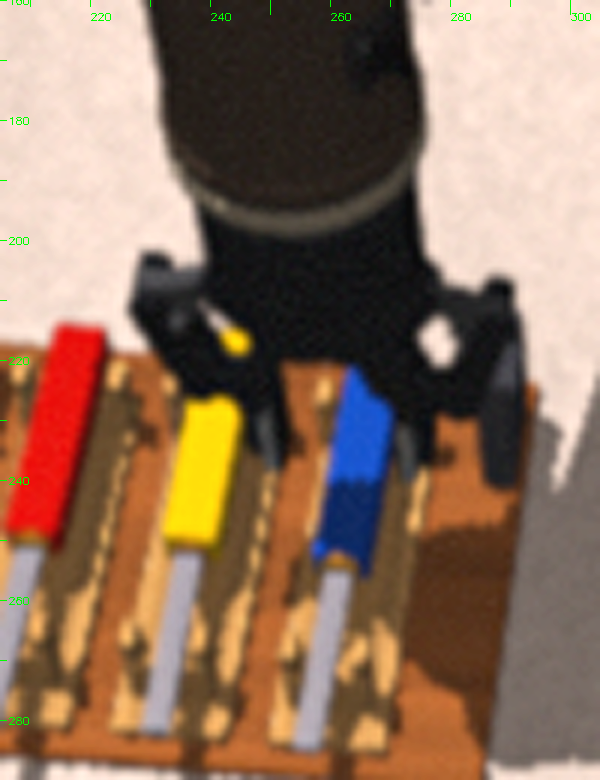

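```bash
python3 - <<'E'
from h import *
th=np.radians(9)
for off in (.02,.03):
  for w in(-.021,.021): print(off,w,proj('scene',[[.5598-np.sin(th)*w,-.2211+np.cos(th)*w,.0463+off],[.5598-np.sin(th)*w+.011,-.2211+np.cos(th)*w,.0463+off]]).round(1).tolist())
E
```

```text
0.02 -0.021 [[252.9, 238.6], [251.4, 242.6]]
0.02 0.021 [[271.3, 240.0], [269.9, 244.0]]
0.03 -0.021 [[252.5, 236.1], [250.9, 240.1]]
0.03 0.021 [[271.0, 237.5], [269.6, 241.5]]
```

Call:
{"fn": "arm_command", "kwargs": {
  "moves": [0, 0, 0, -0.001, 0.0005, -0.02, 0.5, 0, 0, 0, 0, 0, -0.014, 0.5, 0, 0, 0, 0, 0, -0.005, 0.5, 0, 0, 0, 0, 0, 0, 0.5, 0, 0, 0, 0, 0, 0, 1, 0, 0, 0, 0, 0, 0, 1, 0, 0, 0, 0, 0, 0, 1, 0, 0, 0, 0, 0, 0, 1, 0, 0, 0, 0, 0, 0, 1]
}}

```text
clock: 13.72
eef_pos: [0.5584, -0.2211, 0.0063]
eef_rot: [-1.568, -0.124, 0.122]
force: [-0.5, 0.2, 5.0]
finger_gap: 0.237
```

Call:
{"fn": "arm_command", "kwargs": {
  "moves": [0, 0, 0, 0, 0, 0.005, 1, 0, 0, 0, 0, 0, 0.015, 1, 0, 0, 0, 0, 0, 0.03, 1, 0, 0, 0, 0, 0, 0.03, 1, 0, 0, 0, 0, 0, 0.02, 1, 0, 0, 0, 0, 0, 0, 1]
}}

```text
clock: 14.48
eef_pos: [0.5588, -0.2212, 0.1074]
eef_rot: [-1.569, -0.125, 0.121]
force: [0.1, -0.4, -2.2]
finger_gap: 0.237
```

```bash
python3 - <<'E'
from h import *
st();shot('scene',12)
crop('scene','pics/scene12.png',185,120,305,290,4,'pics/cs12.png')
E
```

```text
t 14.47 pos [ 0.5588 -0.2212  0.1074] jaw 98.98 down [ 0.003 -0.001 -1.   ] F [ 0.1 -0.4 -2.2] gap 0.237 q [ 0.78  0.6  -0.74  1.7   0.46  1.02  1.61]
```

View pics/cs12.png

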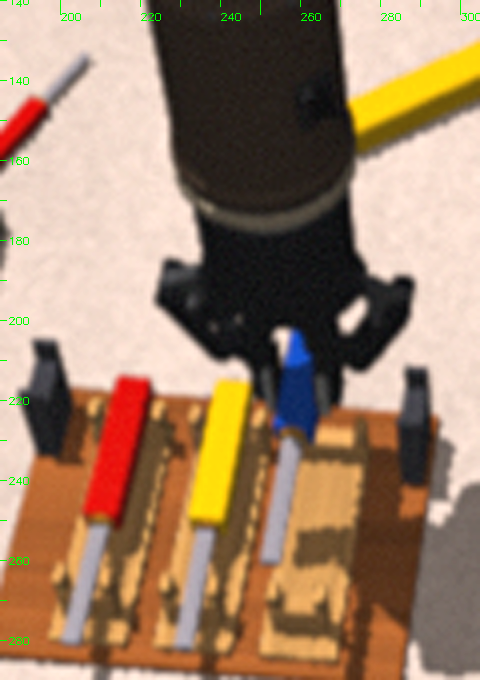

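Call:
{"fn": "arm_command", "kwargs": {
  "moves": [0, 0, -0.035, -0.0005, 0.0468, 0, 1, 0, 0, -0.035, -0.0005, 0.0468, 0, 1, 0, 0, -0.035, -0.0005, 0.0468, 0, 1, 0, 0, -0.035, -0.0005, 0.0468, 0, 1, 0, 0, -0.035, -0.0005, 0.0468, 0, 1, 0, 0, -0.035, -0.0005, 0.0468, 0, 1, 0, 0, -0.035, -0.0005, 0.0468, 0, 1, 0, 0, -0.035, -0.0005, 0.0468, 0, 1, 0, 0, -0.035, -0.0005, 0.0468, 0, 1, 0, 0, -0.035, -0.0005, 0.0468, 0, 1, 0, 0, -0.035, -0.0005, 0.0468, 0, 1, 0, 0, 0, 0, 0, 0, 1]
}}

```text
clock: 16.02
eef_pos: [0.5499, 0.2987, 0.1045]
eef_rot: [-1.562, 0.176, -0.172]
force: [-0.0, -0.2, -1.2]
finger_gap: 0.236
```

Call:
{"fn": "arm_command", "kwargs": {
  "moves": [0, 0, 0, 0, 0, 0, 1, 0, 0, 0, 0, 0, -0.03, 1, 0, 0, 0, 0, 0, 0, 1, 0, 0, 0, 0, 0, 0, 1]
}}

```text
clock: 16.52
eef_pos: [0.5527, 0.2929, 0.0761]
eef_rot: [-1.564, 0.18, -0.18]
force: [-0.6, -0.2, 0.2]
finger_gap: 0.24
```

```bash
python3 - <<'E'
from h import *
st();shot('scene',13);shot('top',13)
crop('scene','pics/scene13.png',420,200,550,360,5,'pics/cs13.png')
E
```

```text
t 16.52 pos [0.5527 0.2929 0.0761] jaw 76.86 down [-0. -0. -1.] F [-0.6 -0.2  0.2] gap 0.24 q [-0.16  0.64 -0.64  1.67  0.45  0.98  0.39]
```

View pics/cs13.png

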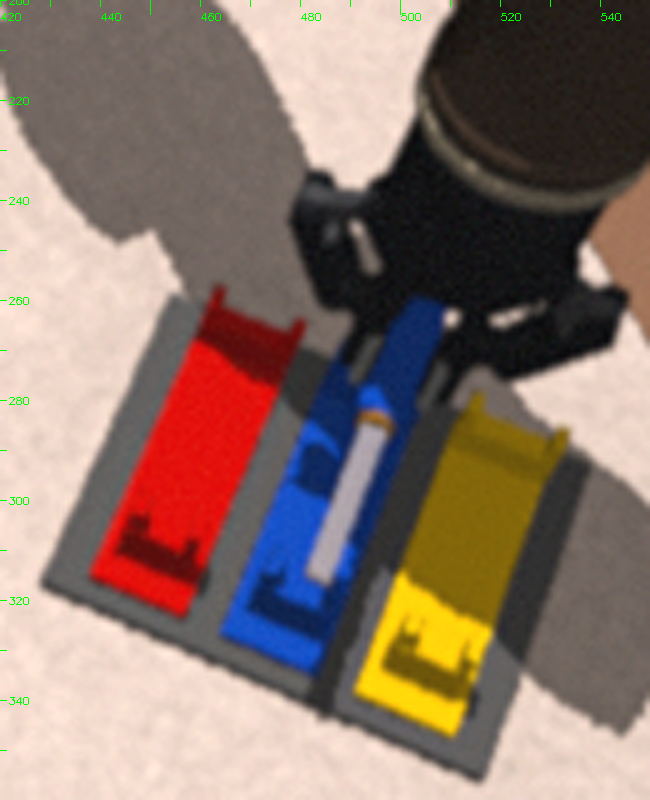

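View pics/top13.png

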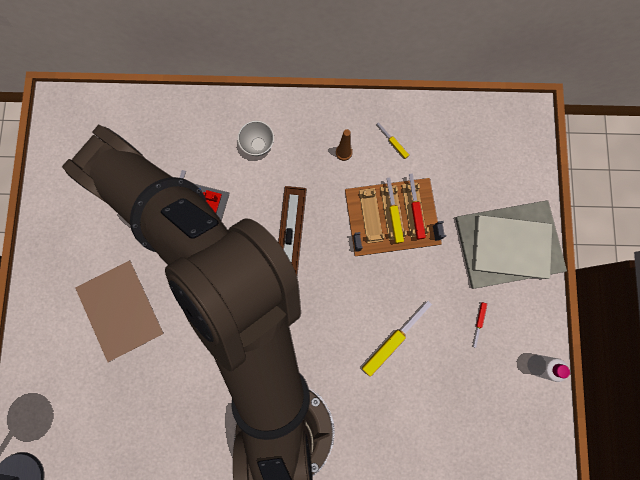

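```bash
python3 - <<'E'
from h import *
u=np.array([np.cos(np.radians(-13)),np.sin(np.radians(-13))]);g=np.array([.5529,.2937])
print(proj('scene',[np.r_[g+.106*u,.113],np.r_[g+.026*u,.12]]))
print(atz('scene',483.2,316,.113),np.r_[g+.106*u])
E
```

```text
[[482.93575219 315.63390551]
 [495.8879634  282.52595321]]
[0.65686314 0.27042895 0.113     ] [0.65618323 0.26985519]
```

Call:
{"fn": "arm_command", "kwargs": {
  "moves": [0, 0, 0, 0, 0.0005, -0.025, 1, 0, 0, 0, 0, 0, -0.02, 1, 0, 0, 0, 0, 0, -0.012, 1, 0, 0, 0, 0, 0, -0.006, 1, 0, 0, 0, 0, 0, 0, 1, 0, 0, 0, 0, 0, 0, 1]
}}

```text
clock: 17.38
eef_pos: [0.5527, 0.2947, 0.0134]
eef_rot: [-1.563, 0.178, -0.18]
force: [-0.9, 0.4, -1.5]
finger_gap: 0.242
```

```bash
python3 - <<'E'
from h import *
st();shot('scene',14)
crop('scene','pics/scene14.png',420,230,550,360,6,'pics/cs14.png')
E
```

```text
t 17.38 pos [0.5527 0.2947 0.0134] jaw 76.93 down [ 0.001  0.001 -1.   ] F [-0.9  0.4 -1.5] gap 0.242 q [-0.19  0.72 -0.59  1.72  0.5   0.87  0.34]
```

View pics/cs14.png

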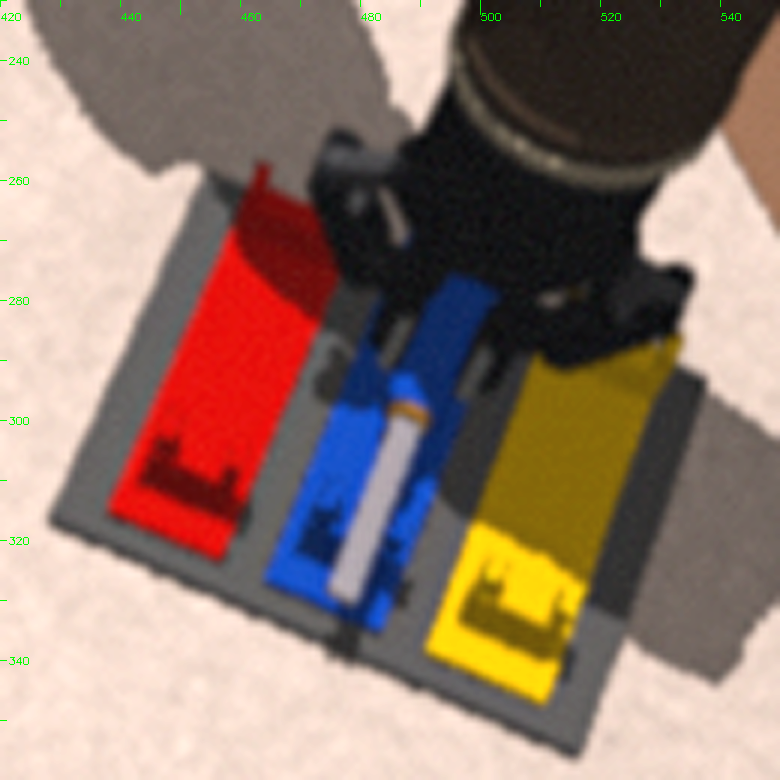

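Call:
{"fn": "arm_command", "kwargs": {
  "moves": [0, 0, 0, 0, -0.0005, -0.004, 1, 0, 0, 0, 0, 0, -0.002, 1, 0, 0, 0, 0, 0, 0, 1, 0, 0, 0, 0, 0, 0, 1]
}}

```text
clock: 17.92
eef_pos: [0.5523, 0.2938, 0.0067]
eef_rot: [-1.563, 0.179, -0.179]
force: [-0.2, -0.5, -0.6]
finger_gap: 0.241
```

Call:
{"fn": "arm_command", "kwargs": {
  "moves": [0, 0, 0, 0, 0, -0.001, 1, 0, 0, 0, 0, 0, 0, 1]
}}

```text
clock: 18.18
eef_pos: [0.5524, 0.2939, 0.0063]
eef_rot: [-1.563, 0.179, -0.179]
force: [-2.4, -0.6, 6.0]
finger_gap: 0.234
```

Call:
{"fn": "arm_command", "kwargs": {
  "moves": [0, 0, 0, 0, 0, 0, 0.5, 0, 0, 0, 0, 0, 0, 0.5, 0, 0, 0, 0, 0, 0, 0.5, 0, 0, 0, 0, 0, 0.02, 0.5, 0, 0, 0, 0, 0, 0.04, 0.5, 0, 0, 0, 0, 0, 0.04, 0.5, 0, 0, 0, 0, 0, 0, 0.5]
}}

```text
clock: 19.05
eef_pos: [0.5542, 0.2958, 0.1106]
eef_rot: [-1.559, 0.175, -0.183]
force: [0.9, -0.0, -0.3]
finger_gap: 0.503
```

```bash
python3 - <<'E'
from h import *
st();shot('scene',15)
crop('scene','pics/scene15.png',420,230,550,360,6,'pics/cs15.png')
E
```

```text
t 19.05 pos [0.5542 0.2958 0.1106] jaw 76.94 down [ 0.006  0.004 -1.   ] F [ 0.9 -0.  -0.3] gap 0.503 q [-0.15  0.61 -0.66  1.64  0.42  1.03  0.41]
```

View pics/cs15.png

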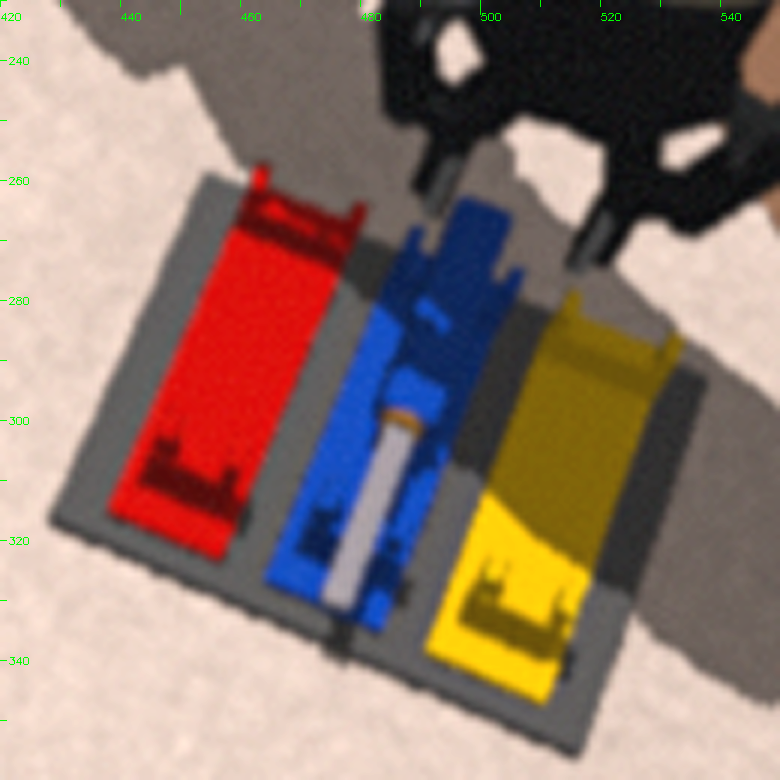

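Call:
{"fn": "arm_command", "kwargs": {
  "moves": [0, 0, 0.032, 0.0011, -0.0476, 0, 0.5, 0, 0, 0.032, 0.0011, -0.0476, 0, 0.5, 0, 0, 0.032, 0.0011, -0.0476, 0, 0.5, 0, 0, 0.032, 0.0011, -0.0476, 0, 0.5, 0, 0, 0.032, 0.0011, -0.0476, 0, 0.5, 0, 0, 0.032, 0.0011, -0.0476, 0, 0.5, 0, 0, 0.032, 0.0011, -0.0476, 0, 0.5, 0, 0, 0.032, 0.0011, -0.0476, 0, 0.5, 0, 0, 0.032, 0.0011, -0.0476, 0, 0.5, 0, 0, 0.032, 0.0011, -0.0476, 0, 0.5, 0, 0, 0.032, 0.0011, -0.0476, 0, 0.5, 0, 0, 0.032, 0.0011, -0.0476, 0, 0.5]
}}

```text
clock: 20.6
eef_pos: [0.5647, -0.2789, 0.1051]
eef_rot: [-1.567, -0.122, 0.124]
force: [-0.0, -0.1, 0.6]
finger_gap: 0.501
```

Call:
{"fn": "arm_command", "kwargs": {
  "moves": [0, 0, 0, 0, 0, -0.02, 0.5, 0, 0, 0, 0, 0, -0.02, 0.5, 0, 0, 0, 0, 0, 0, 0.5, 0, 0, 0, 0, 0, 0, 0.5]
}}

```text
clock: 21.1
eef_pos: [0.566, -0.276, 0.066]
eef_rot: [-1.567, -0.124, 0.124]
force: [-0.1, 0.3, -0.1]
finger_gap: 0.5
```

```bash
python3 - <<'E'
from h import *
st();shot('scene',16)
crop('scene','pics/scene16.png',185,160,305,290,6,'pics/cs16.png')
E
```

```text
t 21.1 pos [ 0.566 -0.276  0.066] jaw 99.05 down [ 0.     0.001 -1.   ] F [-0.1  0.3 -0.1] gap 0.5 q [ 0.82  0.68 -0.7   1.66  0.51  0.99  1.67]
```

View pics/cs16.png

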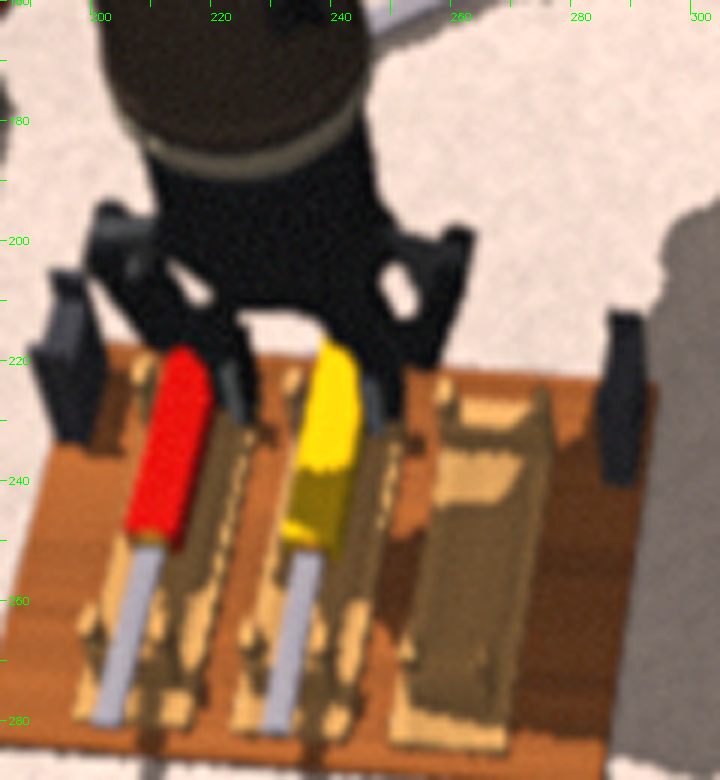

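Call:
{"fn": "arm_command", "kwargs": {
  "moves": [0, 0, 0, 0, -0.002, -0.02, 0.5, 0, 0, 0, 0, 0, -0.02, 0.5, 0, 0, 0, 0, 0, -0.014, 0.5, 0, 0, 0, 0, 0, -0.005, 0.5, 0, 0, 0, 0, 0, 0, 0.5, 0, 0, 0, 0, 0, 0, 1, 0, 0, 0, 0, 0, 0, 1, 0, 0, 0, 0, 0, 0, 1, 0, 0, 0, 0, 0, 0, 1, 0, 0, 0, 0, 0, 0, 1]
}}

```text
clock: 22.4
eef_pos: [0.5662, -0.2796, 0.0076]
eef_rot: [-1.568, -0.123, 0.121]
force: [-0.8, 0.0, 6.3]
finger_gap: 0.235
```

Call:
{"fn": "arm_command", "kwargs": {
  "moves": [0, 0, 0, 0, 0, 0.005, 1, 0, 0, 0, 0, 0, 0.015, 1, 0, 0, 0, 0, 0, 0.03, 1, 0, 0, 0, 0, 0, 0.03, 1, 0, 0, 0, 0, 0, 0.02, 1, 0, 0, 0, 0, 0, 0, 1]
}}

```text
clock: 23.15
eef_pos: [0.5665, -0.2797, 0.1085]
eef_rot: [-1.569, -0.124, 0.12]
force: [0.3, -0.1, -1.3]
finger_gap: 0.244
```

```bash
python3 - <<'E'
from h import *
st();shot('scene',17)
crop('scene','pics/scene17.png',185,120,305,290,4,'pics/cs17.png')
E
```

```text
t 23.15 pos [ 0.5665 -0.2797  0.1085] jaw 98.92 down [ 0.003 -0.001 -1.   ] F [ 0.3 -0.1 -1.3] gap 0.244 q [ 0.84  0.64 -0.73  1.62  0.47  1.06  1.7 ]
```

View pics/cs17.png

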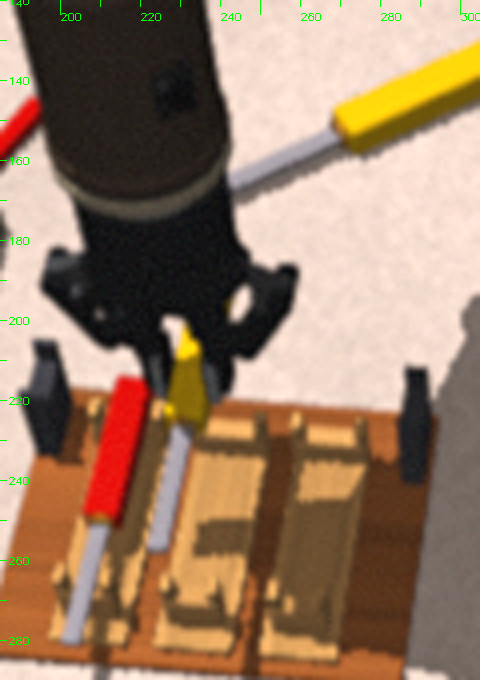

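Call:
{"fn": "arm_command", "kwargs": {
  "moves": [0, 0, -0.032, 0, 0.0526, 0, 1, 0, 0, -0.032, 0, 0.0526, 0, 1, 0, 0, -0.032, 0, 0.0526, 0, 1, 0, 0, -0.032, 0, 0.0526, 0, 1, 0, 0, -0.032, 0, 0.0526, 0, 1, 0, 0, -0.032, 0, 0.0526, 0, 1, 0, 0, -0.032, 0, 0.0526, 0, 1, 0, 0, -0.032, 0, 0.0526, 0, 1, 0, 0, -0.032, 0, 0.0526, 0, 1, 0, 0, -0.032, 0, 0.0526, 0, 1, 0, 0, -0.032, 0, 0.0526, 0, 1, 0, 0, -0.032, 0, 0.0526, 0, 1]
}}

```text
clock: 24.7
eef_pos: [0.5648, 0.3526, 0.1049]
eef_rot: [-1.565, 0.181, -0.179]
force: [1.0, -0.1, -1.0]
finger_gap: 0.237
```

Call:
{"fn": "arm_command", "kwargs": {
  "moves": [0, 0, 0, 0, 0, -0.02, 1, 0, 0, 0, 0, 0, 0, 1, 0, 0, 0, 0, 0, 0, 1, 0, 0, 0, 0, 0, 0, 1]
}}

```text
clock: 25.2
eef_pos: [0.5663, 0.3506, 0.0872]
eef_rot: [-1.563, 0.18, -0.181]
force: [-1.5, -1.0, -0.9]
finger_gap: 0.239
```

```bash
python3 - <<'E'
from h import *
o=st();shot('scene',18)
crop('scene','pics/scene18.png',420,200,560,360,5,'pics/cs18.png')
u=np.array([np.cos(np.radians(-13)),np.sin(np.radians(-13))])
z=o['eef_pos'][2]-.0075
for g in (np.array([.5664,.3522]),o['eef_pos'][:2]):
  print(proj('scene',[np.r_[g+.106*u,.043+z],np.r_[g+.026*u,.05+z]]).round(1))
E
```

```text
t 25.2 pos [0.5663 0.3506 0.0872] jaw 76.83 down [ 0.001 -0.    -1.   ] F [-1.5 -1.  -0.9] gap 0.239 q [-0.25  0.69 -0.63  1.55  0.45  1.05  0.35]
[[514.1 326.2]
 [526.4 292.1]]
[[513.3 326. ]
 [525.5 291.9]]
```

View pics/cs18.png

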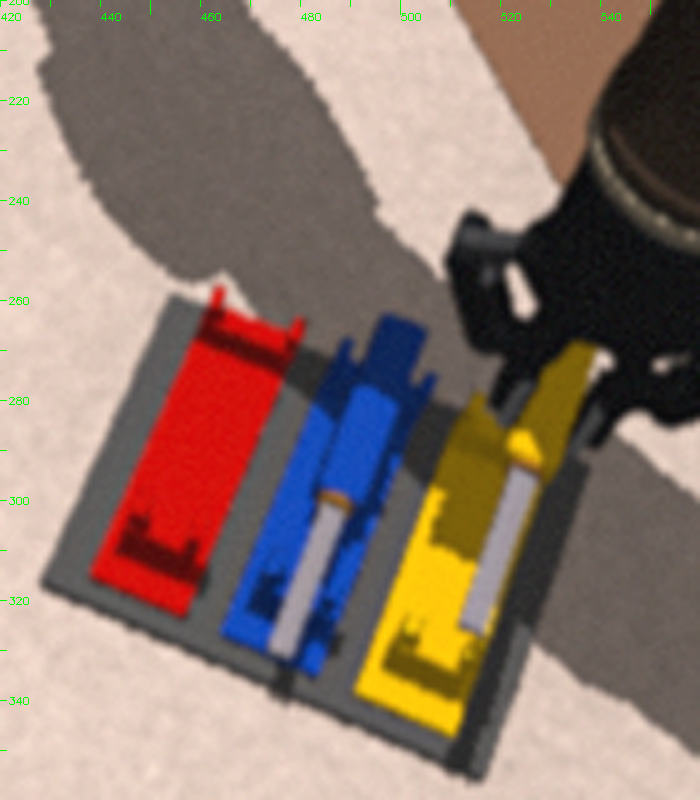

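Call:
{"fn": "arm_command", "kwargs": {
  "moves": [0, 0, 0, 0, 0.0007, -0.03, 1, 0, 0, 0, 0, 0, -0.025, 1, 0, 0, 0, 0, 0, -0.012, 1, 0, 0, 0, 0, 0, -0.006, 1, 0, 0, 0, 0, 0, 0, 1, 0, 0, 0, 0, 0, 0, 1]
}}

```text
clock: 26.0
eef_pos: [0.566, 0.3529, 0.0147]
eef_rot: [-1.562, 0.178, -0.18]
force: [0.2, 0.3, -1.4]
finger_gap: 0.239
```

```bash
python3 - <<'E'
from h import *
st();shot('scene',19)
crop('scene','pics/scene19.png',420,230,560,360,5,'pics/cs19.png')
E
```

```text
t 26.0 pos [0.566  0.3529 0.0147] jaw 76.93 down [ 0.001  0.001 -1.   ] F [ 0.2  0.3 -1.4] gap 0.239 q [-0.27  0.77 -0.59  1.6   0.5   0.93  0.3 ]
```

View pics/cs19.png

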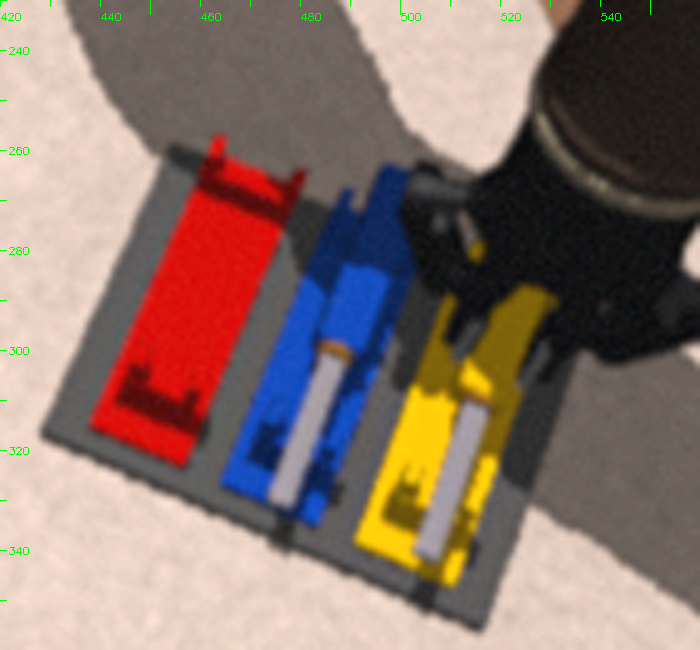

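Call:
{"fn": "arm_command", "kwargs": {
  "moves": [0, 0, 0, 0, -0.001, -0.004, 1, 0, 0, 0, 0, 0, -0.002, 1, 0, 0, 0, 0, 0, -0.001, 1, 0, 0, 0, 0, 0, 0, 1, 0, 0, 0, 0, 0, 0, 1]
}}

```text
clock: 26.68
eef_pos: [0.5656, 0.3512, 0.0076]
eef_rot: [-1.564, 0.179, -0.18]
force: [-2.6, -3.0, 8.2]
finger_gap: 0.24
```

Call:
{"fn": "arm_command", "kwargs": {
  "moves": [0, 0, 0, 0, 0, 0, 0.5, 0, 0, 0, 0, 0, 0, 0.5, 0, 0, 0, 0, 0, 0, 0.5, 0, 0, 0, 0, 0, 0.02, 0.5, 0, 0, 0, 0, 0, 0.04, 0.5, 0, 0, 0, 0, 0, 0.04, 0.5, 0, 0, 0, 0, 0, 0, 0.5]
}}

```text
clock: 27.55
eef_pos: [0.5673, 0.3537, 0.112]
eef_rot: [-1.558, 0.175, -0.183]
force: [-0.8, 0.1, -0.0]
finger_gap: 0.501
```

```bash
python3 - <<'E'
from h import *
st();shot('scene',20)
crop('scene','pics/scene20.png',420,230,560,360,5,'pics/cs20.png')
E
```

```text
t 27.55 pos [0.5673 0.3537 0.112 ] jaw 76.94 down [ 0.006  0.005 -1.   ] F [-0.8  0.1 -0. ] gap 0.501 q [-0.24  0.66 -0.64  1.53  0.43  1.09  0.36]
```

View pics/cs20.png

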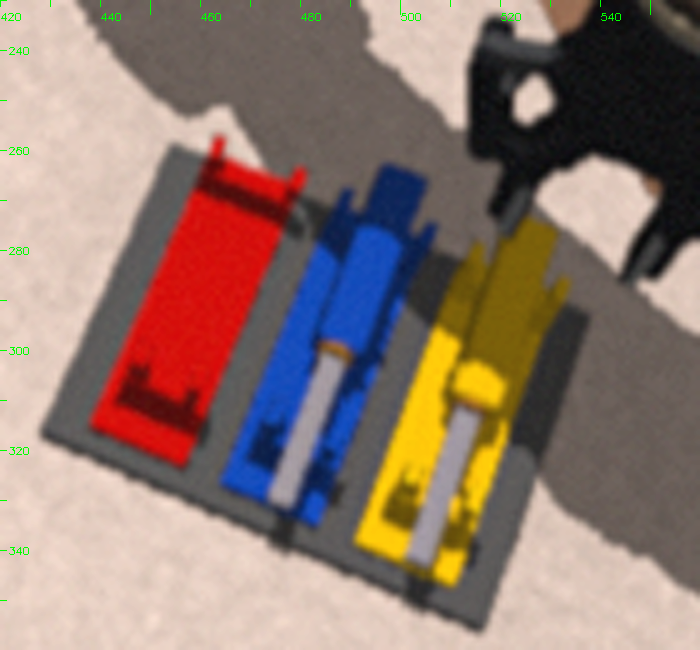

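Call:
{"fn": "arm_command", "kwargs": {
  "moves": [0, 0, 0.032, 0.001, -0.0573, 0, 0.5, 0, 0, 0.032, 0.001, -0.0573, 0, 0.5, 0, 0, 0.032, 0.001, -0.0573, 0, 0.5, 0, 0, 0.032, 0.001, -0.0573, 0, 0.5, 0, 0, 0.032, 0.001, -0.0573, 0, 0.5, 0, 0, 0.032, 0.001, -0.0573, 0, 0.5, 0, 0, 0.032, 0.001, -0.0573, 0, 0.5, 0, 0, 0.032, 0.001, -0.0573, 0, 0.5, 0, 0, 0.032, 0.001, -0.0573, 0, 0.5, 0, 0, 0.032, 0.001, -0.0573, 0, 0.5, 0, 0, 0.032, 0.001, -0.0573, 0, 0.5, 0, 0, 0.032, 0.001, -0.0573, 0, 0.5]
}}

```text
clock: 29.1
eef_pos: [0.5768, -0.3379, 0.1063]
eef_rot: [-1.567, -0.123, 0.124]
force: [1.0, 0.1, 0.5]
finger_gap: 0.5
```

Call:
{"fn": "arm_command", "kwargs": {
  "moves": [0, 0, 0, 0, 0, -0.02, 0.5, 0, 0, 0, 0, 0, -0.02, 0.5, 0, 0, 0, 0, 0, 0, 0.5, 0, 0, 0, 0, 0, 0, 0.5]
}}

```text
clock: 29.6
eef_pos: [0.5781, -0.3345, 0.0671]
eef_rot: [-1.567, -0.124, 0.124]
force: [0.1, -0.6, 0.2]
finger_gap: 0.5
```

```bash
python3 - <<'E'
from h import *
st();shot('scene',21)
crop('scene','pics/scene21.png',175,160,295,290,6,'pics/cs21.png')
E
```

```text
t 29.6 pos [ 0.5781 -0.3345  0.0671] jaw 99.06 down [ 0.  0. -1.] F [ 0.1 -0.6  0.2] gap 0.5 q [ 0.87  0.73 -0.69  1.56  0.52  1.04  1.76]
```

View pics/cs21.png

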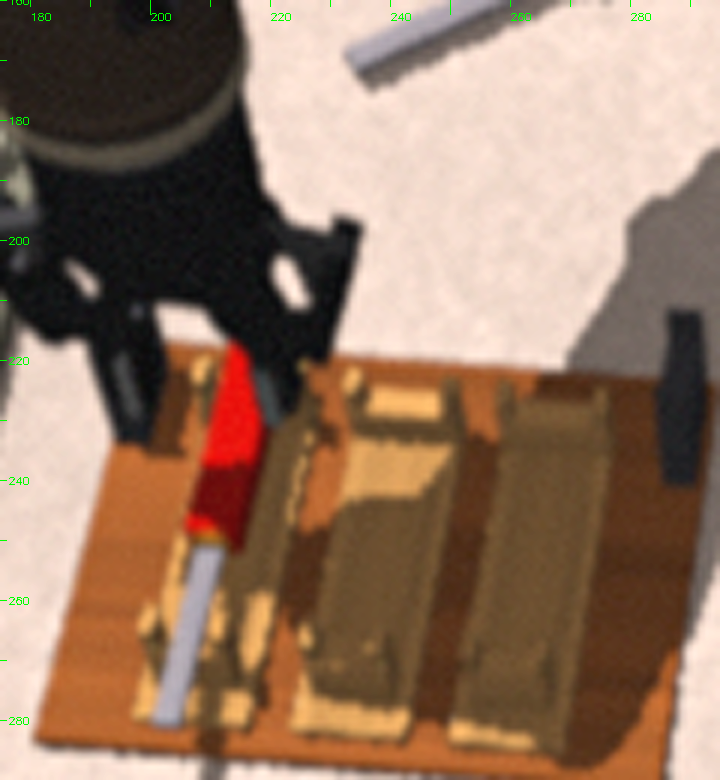

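Call:
{"fn": "arm_command", "kwargs": {
  "moves": [0, 0, 0, 0, -0.0025, -0.02, 0.5, 0, 0, 0, 0, 0, -0.02, 0.5, 0, 0, 0, 0, 0, -0.014, 0.5, 0, 0, 0, 0, 0, -0.006, 0.5, 0, 0, 0, 0, 0, 0, 0.5, 0, 0, 0, 0, 0, 0, 1, 0, 0, 0, 0, 0, 0, 1, 0, 0, 0, 0, 0, 0, 1, 0, 0, 0, 0, 0, 0, 1, 0, 0, 0, 0, 0, 0, 1]
}}

```text
clock: 30.9
eef_pos: [0.5782, -0.3388, 0.0076]
eef_rot: [-1.568, -0.123, 0.121]
force: [-0.1, 0.1, 5.7]
finger_gap: 0.237
```

Call:
{"fn": "arm_command", "kwargs": {
  "moves": [0, 0, 0, 0, 0, 0.005, 1, 0, 0, 0, 0, 0, 0.015, 1, 0, 0, 0, 0, 0, 0.03, 1, 0, 0, 0, 0, 0, 0.03, 1, 0, 0, 0, 0, 0, 0.02, 1, 0, 0, 0, 0, 0, 0, 1]
}}

```text
clock: 31.65
eef_pos: [0.5785, -0.3389, 0.1086]
eef_rot: [-1.569, -0.124, 0.12]
force: [-0.1, -0.8, -1.6]
finger_gap: 0.235
```

```bash
python3 - <<'E'
from h import *
st();shot('scene',22)
crop('scene','pics/scene22.png',165,120,305,290,4,'pics/cs22.png')
E
```

```text
t 31.65 pos [ 0.5785 -0.3389  0.1086] jaw 98.93 down [ 0.003 -0.001 -1.   ] F [-0.1 -0.8 -1.6] gap 0.235 q [ 0.88  0.69 -0.71  1.52  0.49  1.11  1.79]
```

View pics/cs22.png

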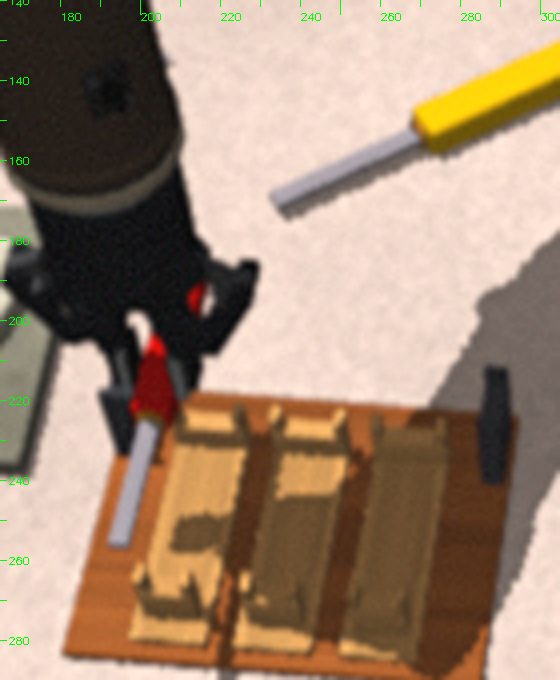

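Call:
{"fn": "arm_command", "kwargs": {
  "moves": [0, 0, -0.032, -0.0032, 0.0478, 0, 1, 0, 0, -0.032, -0.0032, 0.0478, 0, 1, 0, 0, -0.032, -0.0032, 0.0478, 0, 1, 0, 0, -0.032, -0.0032, 0.0478, 0, 1, 0, 0, -0.032, -0.0032, 0.0478, 0, 1, 0, 0, -0.032, -0.0032, 0.0478, 0, 1, 0, 0, -0.032, -0.0032, 0.0478, 0, 1, 0, 0, -0.032, -0.0032, 0.0478, 0, 1, 0, 0, -0.032, -0.0032, 0.0478, 0, 1, 0, 0, -0.032, -0.0032, 0.0478, 0, 1, 0, 0, -0.032, -0.0032, 0.0478, 0, 1, 0, 0, -0.032, -0.0032, 0.0478, 0, 1]
}}

```text
clock: 33.2
eef_pos: [0.5382, 0.2357, 0.1052]
eef_rot: [-1.565, 0.182, -0.179]
force: [0.6, -0.7, -1.1]
finger_gap: 0.24
```

Call:
{"fn": "arm_command", "kwargs": {
  "moves": [0, 0, 0, 0, 0, -0.02, 1, 0, 0, 0, 0, 0, 0, 1, 0, 0, 0, 0, 0, 0, 1, 0, 0, 0, 0, 0, 0, 1]
}}

```text
clock: 33.7
eef_pos: [0.5396, 0.2342, 0.0871]
eef_rot: [-1.563, 0.18, -0.18]
force: [0.3, 0.3, -0.6]
finger_gap: 0.237
```

```bash
python3 - <<'E'
from h import *
o=st();shot('scene',23)
crop('scene','pics/scene23.png',420,200,560,360,5,'pics/cs23.png')
u=np.array([np.cos(np.radians(-13)),np.sin(np.radians(-13))])
z=o['eef_pos'][2]-.0076
for g in (np.array([.5394,.2352]),o['eef_pos'][:2]):
  print(proj('scene',[np.r_[g+.106*u,.043+z],np.r_[g+.026*u,.05+z]]).round(1))
E
```

```text
t 33.7 pos [0.5396 0.2342 0.0871] jaw 76.85 down [ 0.  0. -1.] F [ 0.3  0.3 -0.6] gap 0.237 q [-0.05  0.58 -0.66  1.75  0.43  0.95  0.46]
[[455.  301. ]
 [468.7 268.6]]
[[454.5 301. ]
 [468.3 268.6]]
```

View pics/cs23.png

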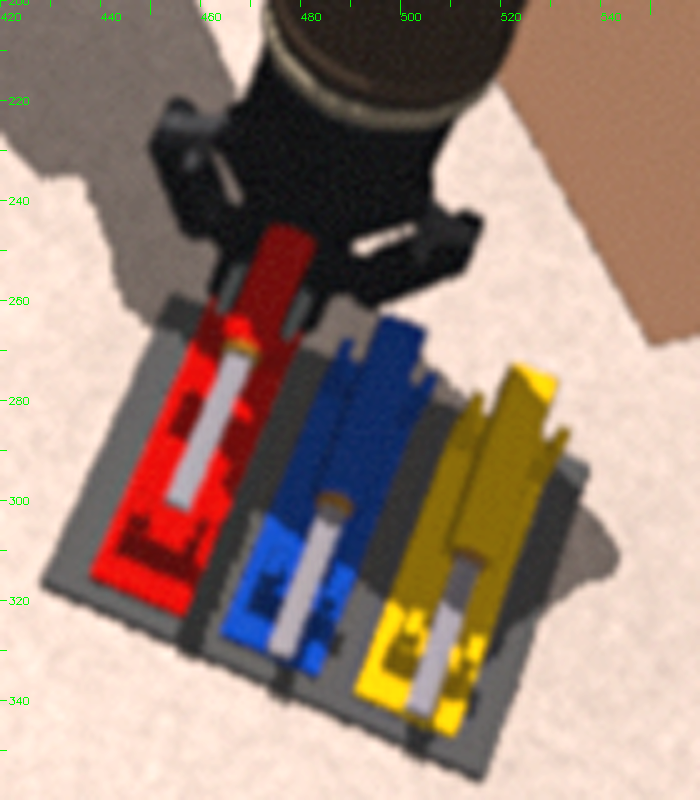

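Call:
{"fn": "arm_command", "kwargs": {
  "moves": [0, 0, 0, 0, 0, -0.03, 1, 0, 0, 0, 0, 0, -0.025, 1, 0, 0, 0, 0, 0, -0.012, 1, 0, 0, 0, 0, 0, -0.006, 1, 0, 0, 0, 0, 0, -0.003, 1, 0, 0, 0, 0, 0, -0.002, 1, 0, 0, 0, 0, 0, 0, 1, 0, 0, 0, 0, 0, 0, 1]
}}

```text
clock: 34.75
eef_pos: [0.5393, 0.2351, 0.0091]
eef_rot: [-1.563, 0.179, -0.179]
force: [-0.9, 0.7, -1.7]
finger_gap: 0.239
```

```bash
python3 - <<'E'
from h import *
o=st();shot('scene',24)
crop('scene','pics/scene24.png',420,230,560,360,5,'pics/cs24.png')
E
```

```text
t 34.75 pos [0.5393 0.2351 0.0091] jaw 76.93 down [ 0.001  0.    -1.   ] F [-0.9  0.7 -1.7] gap 0.239 q [-0.09  0.68 -0.6   1.82  0.51  0.81  0.39]
```

View pics/cs24.png

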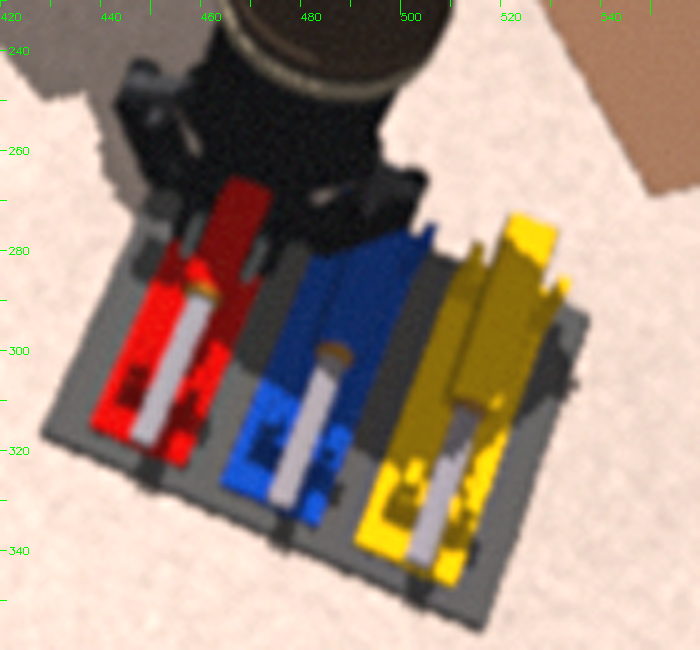

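Call:
{"fn": "arm_command", "kwargs": {
  "moves": [0, 0, 0, 0, 0, -0.002, 1, 0, 0, 0, 0, 0, 0, 1, 0, 0, 0, 0, 0, 0, 1]
}}

```text
clock: 35.17
eef_pos: [0.5394, 0.2351, 0.0076]
eef_rot: [-1.563, 0.178, -0.18]
force: [-1.5, -1.9, 8.1]
finger_gap: 0.238
```

Contact is confirmed. I'll release, rise, and back off toward the robot so the view is clear.

Call:
{"fn": "arm_command", "kwargs": {
  "moves": [0, 0, 0, 0, 0, 0, 0.5, 0, 0, 0, 0, 0, 0, 0.5, 0, 0, 0, 0, 0, 0, 0.5, 0, 0, 0, 0, 0, 0.02, 0.5, 0, 0, 0, 0, 0, 0.04, 0.5, 0, 0, 0, 0, 0, 0.05, 0.5, 0, 0, 0, 0, -0.05, 0.03, 0.5, 0, 0, 0, 0, -0.06, 0.02, 0.5, 0, 0, 0, -0.02, -0.06, 0.01, 0.5, 0, 0, 0, -0.03, -0.06, 0, 0.5, 0, 0, 0, -0.03, -0.06, 0, 0.5, 0, 0, 0, 0, 0, 0, 0.5]
}}

```text
clock: 36.67
eef_pos: [0.4616, -0.05, 0.177]
eef_rot: [-1.566, 0.186, -0.185]
force: [0.2, 0.9, -0.2]
finger_gap: 0.493
```

Call:
{"fn": "arm_command", "kwargs": {
  "moves": [0, 0, 0, -0.04, -0.06, 0, 0.5, 0, 0, 0, -0.02, -0.06, 0, 0.5, 0, 0, 0, 0, -0.06, 0, 0.5, 0, 0, 0, 0, -0.06, 0, 0.5, 0, 0, 0, 0, 0, 0, 0.5, 0, 0, 0, 0, 0, 0, 0.5]
}}

```text
clock: 37.42
eef_pos: [0.4102, -0.2746, 0.1768]
eef_rot: [-1.563, 0.177, -0.179]
force: [-0.8, -0.2, -1.0]
finger_gap: 0.498
```

```bash
python3 - <<'E'
from h import *
o=st();shot('scene',25);shot('top',25)
crop('scene','pics/scene25.png',420,240,550,350,6,'pics/cs25.png')
crop('top','pics/top25.png',130,165,240,260,7,'pics/ct25.png')
E
```

```text
t 37.42 pos [ 0.4102 -0.2746  0.1768] jaw 77.01 down [ 0.001  0.001 -1.   ] F [-0.8 -0.2 -1. ] gap 0.498 q [ 0.98  0.31 -0.62  1.88  0.21  1.01  1.61]
```

View pics/cs25.png

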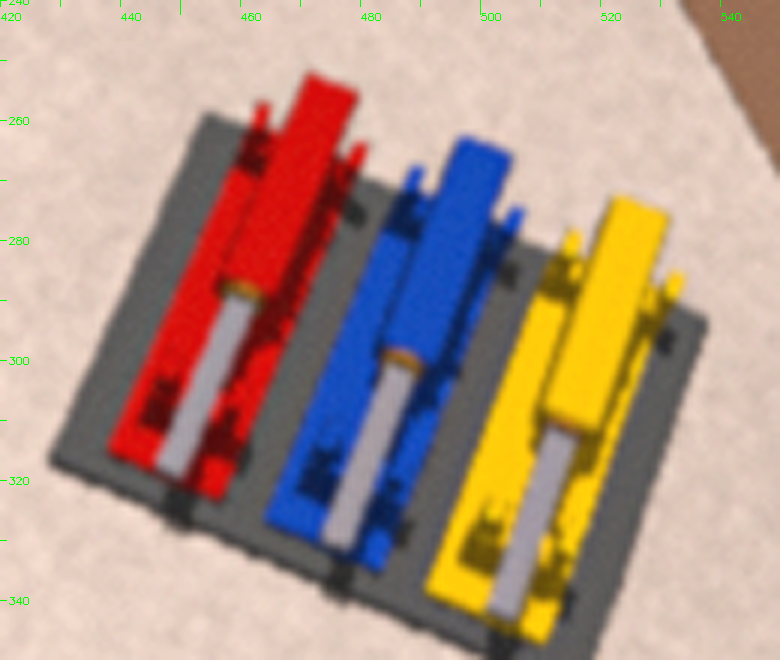

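View pics/ct25.png

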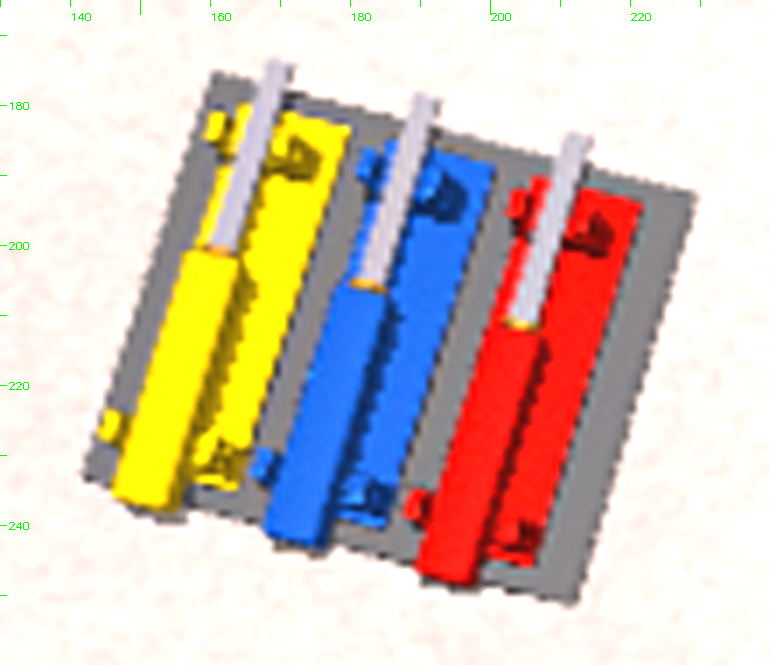

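View pics/scene25.png

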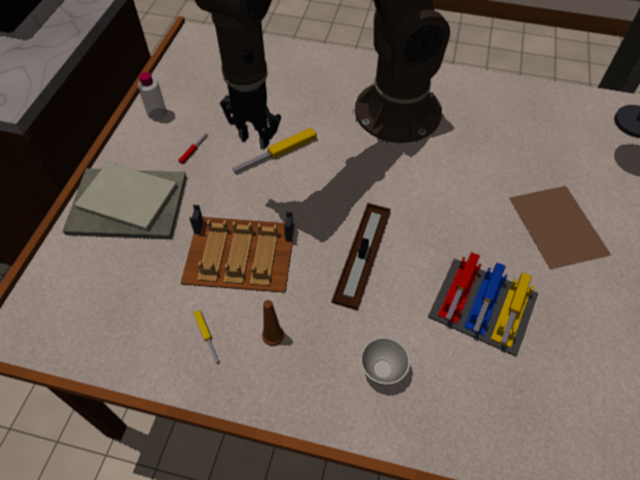

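```bash
python3 - <<'E'
from h import *
S=lambda x,y:(x/6+420-.4,y/6+240-.4); T=lambda x,y:(x/7+130-.4,y/7+165-.4)
u=np.array([np.cos(np.radians(-13)),np.sin(np.radians(-13))]);n=np.array([-u[1],u[0]])
C={'R':(.555,.2316),'B':(.5685,.2901),'Y':(.582,.3486)}
Q={'R':((172,473),(577,137),(238,285),(518,322)),'B':((338,545),(425,98),(402,352),(368,283)),'Y':((503,613),(280,64),(559,424),(217,246))}
for k,(a,b,c,d) in Q.items():
    p,e=tri(S(*a),T(*b));q,f=tri(S(*c),T(*d))
    for nm,r,x in(('tip',p,.09),('ferr',q,.01)):
        v=r[:2]-C[k]; print(k,nm,'z',r[2].round(4),'along err',(v@u-x).round(4),'lat',(v@n).round(4))
E
```

```text
R tip z 0.0415 along err -0.0025 lat 0.0016
R ferr z 0.052 along err 0.0007 lat -0.0016
B tip z 0.0423 along err -0.0022 lat 0.0023
B ferr z 0.0525 along err 0.0008 lat -0.0015
Y tip z 0.0429 along err -0.0032 lat 0.0004
Y ferr z 0.0502 along err 0.0011 lat -0.0022
```

All three files are seated: blade-top z is about 0.042–0.043 m against 0.043 expected, and they are centred to within 3 mm. I'll hand the job in.

```bash
python3 - <<'E'
from h import *
print(robot.close_job())
E
```

```text
the job is handed in; nothing more can be done
None
```

I lifted the bar out of its brackets first, with the files still in place, and laid it flat in the tray, grip upward. Then I moved the blue, yellow and red files, in that order, into the cradles of their own colours, handles in the wide notches. The job was handed in at about 37.5 s, and the arm was touching nothing.

**Last checks:**
- **Files:** measured from both views, all three are seated. The blade tops are at z 0.042–0.043 m (0.043 expected). They are within about 3 mm of centre lengthwise and 2.5 mm sideways.
- **Other things:** the bar lies in the tray, and the bowl, mandrel and look-alikes appear where they were in the pictures.
- **Forces:** the highest reading at the end of a move was 19 N, when the bar touched the tray floor.

**One disagreement:** the fingertips stood 20–30 mm above the reported tool position. Because of this the first grasp closed on nothing above the bar's grip, without moving anything. I corrected for it from the pictures and depth, and every later grasp and placing contact agreed with that.

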